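# Open the stiff tray shutter to its mark and put the sanding block away

### The arm

A 6-joint arm with a two-finger parallel gripper is mounted at the origin on a cart in front of the work surface, level with it; the furniture and walls round the work are solid. World frame = base frame: x ahead of the robot, y to its left, z up, the work surface at z = 0. Lengths are in m, angles in rad, forces in N, time in s.
With the tool pointing down it reaches from about 0.375 to 0.925 m from the base axis. Payload 5.7 kg.
Tool frame: the origin (TCP) lies where the fingers leave the gripper's body, on its centre line; the fingertips stand 73 mm ahead of it and the grasp point (between the pads) lies 54 mm ahead of it; z points along the fingers, y is the line along which they close (so a half turn about z gives the same grasp; the last joint's range is limited). The gripper opens to 85 mm and grips with 20 to 120 N. Pads are 22 mm wide; open, the fingers measure 114 mm over their backs; the gripper's body (76 mm by 85 mm) begins 54 mm behind the grasp point. The pads swing forward as they close: fully open they stand 13 mm farther back than shut.
Start: joints at [1.227, 0.359, 1.51, -0, 1.272, -0.115], TCP at [0.136, 0.584, 0.304] pointing down, gripper open.
Joint ranges: [-2.97, 2.97], [-1.01, 2.36], [0.21, 2.38], [-0.96, 4.11], [0.2, 2.71], [-2.98, 2.98]. Speed limits (rad/s): [2.39, 2.39, 3.14, 3.14, 3.14, 3.14].

### API

Orientations are given as a 3x3 rotation matrix whose columns are the frame's x, y, z axes.
In Python, from rig import monitor, cams, job gives the robot as it stands.
- The arm moves only by the tool send_rows, never from a script. Its argument "commands" is a list of rows, each a list of 7 numbers: the shift along the tool's x, y, z in cm, then the turn, a rotation vector about the tool's x, y, z in degrees, then the closure in counts, from 0 (fully open) to 255 (shut). A call has exactly 10 rows; each row shifts and turns the commanded pose from where the row before left it, along the tool's axes as they then stand; what a row does not reach is not made up. A row lasts 1/8 s, in which the tool goes at most 62.5 mm and 10.7 degrees, less where a joint would pass 70% of its speed; a pose out of reach is approached as far as the arm can. A call is refused whole if a number of a shift passes 6.25 or a number of a turn 10.7, either way. A call with a gripper value outside its range is refused whole. The fingers move at their own pace and stop on an object; "grip_force" is the grip in N (left out, the last holds). Time passes only in rows, so rows that do not move let the fingers close, or fill a call up. It gives the time, the measured TCP pose, the force, the opening and the grip force at its end, in the units of the state.
- monitor.state(): the state, without advancing time (a new reading comes with each control period).
- cams.capture(name): name is "scene" or "top" or "wrist"; returns a dict with "pixels" (480x640x3 uint8, red, green, blue), "fx", "fy", "cx", "cy" (pixels), "R" (3x3) and "t" (3): a world point X has camera coordinates R X + t; the wrist camera has in their place "tool_from_camera" (4x4, takes a point from camera to tool coordinates, whose origin is the TCP and whose axes are the flange's). Camera axes: x right, y down, z forward; pixel columns grow to the right and rows downward; lengths in m; the calibration is good to about 2 mm. A picture is of the moment at which its call begins: read the wrist's pose just before it. There is no depth.
- job.hand_in(): hands the job in; it is judged then, once.
Trained networks look in the newest picture that a camera, given by its name, has taken for a name from the list of things; names that differ only in an ending like _2 or _b are one class to them, and where a whole thing is asked for, a point or a joint stands for the part that bears it (a point fixed in the world has none). Each returns a list of dicts, best first, with "conf" (0 to 1); they miss things now and then, are a little off and sometimes report something else, mostly with a low value. They report only what shows in the picture. A call takes as long as a camera call. They do not tell look-alikes from the thing itself.
- cams.cut_out(camera, thing): "mask" (480x640 bool, what is visible of it) and "rect" ([left, top, width, height] in pixels, round what is visible of it).
The state is a dict: "time_s": time; "joint_pos": joint angles; "joint_velocities": joint speeds; "joint_efforts": joint torques, N m; "eef_pos": TCP position; "tool_rot": TCP orientation; "force": force on the tool from outside, world axes, zero at the start; "ft_torque": the same for the moment, N m; "finger_gap": finger opening in m; "grasp_force": force on a finger pad.
Only numpy, scipy, OpenCV 4.12 (cv2) and the standard library are available. Lean on these libraries where they do the work, as an engineer would, in place of code of your own. Each camera call takes 0.05 s, during which the arm holds its last target. There are 200 camera calls.

### The job

Take the dark wooden pull and slide the stiff metal shutter of the tool tray to the right until its left edge stands at the black line on the front rail, so that the long and the round cut-outs are uncovered and the last one stays covered. Then lay the sanding block flat, right down, into the long cut-out that has its outline, let go, and leave the shutter at the line and the beeswax, tape measure and thread cone where they are.

Things in the scene. Friction and masses are not known exactly. Their poses are not given: they have to be found in the camera images.
- tray_case: fixed pale wooden tool tray, 202 mm deep (x), 178 wide (y), 48 high, a shelf board over its rear. Origin on the table under it, mid-width, 101 mm behind its front face; +x to its rear, +y to its left, z up; offsets below are in this frame, in mm. Cork insert, top at z 22; cut-outs 12 deep, at x -35: long (88x40), round (52), square (41), at y 58, 4, -58. Rails to z 48; left end open above z 22
- shelf_edge (a point): middle of the lower front edge of the tray's shelf board, x 68, y 0, z 170. The board (107 deep, 190 wide, 14 thick, two posts at x 109 to 169, y +-81; a thread cone and a bottle on it) reaches over the rear half of the pull, so an upright gripper cannot come down on the pull: lean it about 25 to 40 degrees, its body towards the tray's front
- shutter (a joint): travel (m) of the flat aluminium shutter (176 x 166 x 4 mm, top at z = 46) to the tray's right (-y); 0 = shut, all cut-outs covered; end stop at 0.150. Its left edge is at y = +82 mm minus the travel, and stands at the black line at 0.112. About 14 N of sliding friction; it stays where it is left
- pull_grip (a point): grasp point of the shutter's pull, an upright dark wooden fin 12 mm thick (y), 30 long (x), 34 high, at the rear of the shutter, tray x 64; the point is 10 mm under the fin's top, 26 mm above the shutter. The pull is loose on the shutter: 12 mm of play along y before it takes the shutter along, and where in its play it starts is not known
- mark_line (a point): middle of the black line (3 mm wide) across the top of the tray's front rail, at y = -30 mm
- long_slot (a point): centre of the floor of the long cut-out, at z = 10 mm; axes as the tray. Clearance about 2 mm on each side of the sanding block
- sanding_block: loose blue sanding block, 84 x 36 x 28 mm (x, y, z), 50 g; origin at the centre of its underside. Seated, it stands 16 mm proud of the cork, below the level of the shutter
- block_center (a point): centre of the sanding block, half-way up; x along its 84 mm length, z up; either way round will do
- beeswax: bystander: loose yellow round of beeswax, 48 mm across, 16 mm high; origin under its centre. It and the sanding block lie on opposite sides of the tray, either way
- tape_measure: bystander: loose teal tape measure, 64 x 80 x 25 mm, origin at its underside
- thread_cone: bystander: loose upright cream thread cone, 62 mm across, 98 mm high, origin under its centre
Mind the look-alikes: they are no part of the job. There is more than one size of the sanding_block; the one meant has the size given above.

How it is judged:
By the outcome, as a careful person would: the job done as asked, in the order asked, and still so for the second after the job is handed in, with the robot touching nothing.
It also fails if it takes over 59 s, if anything falls off the work surface, if the arm or the gripper's body presses on something with over 40 N, if the wrist force passes 120 N, or if a joint passes its speed limit or range.

## Working session

There is one attempt and no reset: what is moved stays moved. The work goes in short steps, Python scripts to look and compute and a tool call to move; the robot and the scene stay as the last step left them, time stands still between calls to the robot, and variables do not carry over. Pictures are saved under pics/ and viewed, at most 10 in all, crops included, and the job is handed in when it is done.

Besides the shell and the picture viewer there is one more tool, called after "Emit:" in YAML: its name, and indented under it one key for each argument. send_rows: Moves the arm, as the interface text tells. Its arguments: {"type":"object","properties":{"commands":{"type":"array","items":{"type":"array","items":{"type":"number"}}},"grip_force":{"type":"number"}},"required":["commands"]}

```bash
mkdir -p pics
cat > h.py <<'E'
import numpy as np,cv2
from rig import monitor,cams,job
def ray(c,uv,z,st=None):
    "intersect pixels uv with world plane z"
    uv=np.atleast_2d(np.array(uv,float))
    d=np.c_[(uv[:,0]-c['cx'])/c['fx'],(uv[:,1]-c['cy'])/c['fy'],np.ones(len(uv))]
    if 'R' in c: R=np.array(c['R']);o=-R.T@np.array(c['t']);D=d@R
    else:
        T=np.array(c['tool_from_camera']);Rt=np.array(st['tool_rot']);D=d@(Rt@T[:3,:3]).T;o=Rt@T[:3,3]+np.array(st['eef_pos'])
    return o+D*((z-o[2])/D[:,2])[:,None]
def proj(c,X,st=None):
    X=np.atleast_2d(X)
    if 'R' in c: p=X@np.array(c['R']).T+np.array(c['t'])
    else:
        T=np.array(c['tool_from_camera']);Rt=np.array(st['tool_rot']);p=(((X-np.array(st['eef_pos']))@Rt)-T[:3,3])@T[:3,:3]
    return np.c_[c['fx']*p[:,0]/p[:,2]+c['cx'],c['fy']*p[:,1]/p[:,2]+c['cy']]
def save(n,c): cv2.imwrite('pics/'+n+'.png',c['pixels'][:,:,::-1])
E
python3 - <<'E'
from h import *
s=monitor.state();print(s['eef_pos'],np.round(s['tool_rot'],3),s['time_s'])
for n in ['top','scene']:
    c=cams.capture(n);save(n+'0',c)
    print(n,-np.array(c['R']).T@np.array(c['t']),c['fx'])
    for t in ['tray_case','shutter','pull_grip','sanding_block','beeswax','tape_measure','thread_cone']:
        for r in cams.cut_out(n,t)[:4]:
            m=r['mask'];ys,xs=np.nonzero(m)
            if len(xs): 
                rc=cv2.minAreaRect(np.c_[xs,ys].astype(np.float32))
                print(t,round(r['conf'],2),r['rect'],len(xs),np.round(rc[0],1),np.round(rc[1],1),round(rc[2],1), np.round(ray(c,rc[0],0.028)[0],3))
E
```

```text
[0.1358977  0.58382123 0.30300433] [[-0.974  0.227 -0.001]
 [ 0.227  0.974 -0.002]
 [ 0.    -0.002 -1.   ]] 0.0
top [ 0.36187035 -0.07583839  1.35138841] 515.1285222193981
tray_case 0.69 [244.1, 121.4, 83.8, 132.2] 9027 [283.3 188.2] [ 81.6 127.4] 4.1 [0.643 0.023 0.028]
tray_case 0.49 [414.3, 161.4, 25.6, 28.6] 455 [427.3 175.9] [21.  26.4] 26.6 [ 0.686 -0.354  0.028]
shutter 0.73 [255.6, 178.6, 68.0, 70.3] 4412 [287.8 212.3] [65.7 69.2] 3.2 [0.58  0.009 0.028]
pull_grip 0.56 [277.3, 180.0, 1.1, 11.9] 98 [275. 185.] [14.  6.] 90.0 [0.651 0.045 0.028]
sanding_block 0.72 [377.3, 298.8, 24.4, 10.1] 274 [387. 303.] [11.2 26.2] 87.0 [ 0.352 -0.251  0.028]
sanding_block 0.68 [399.6, 247.4, 21.2, 34.3] 472 [410.1 263.7] [14.6 32.9] 9.5 [ 0.454 -0.31   0.028]
sanding_block 0.59 [440.4, 244.9, 15.9, 23.5] 285 [447.3 255.4] [12.3 23.8] 4.8 [ 0.478 -0.406  0.028]
sanding_block 0.57 [242.3, 123.1, 84.4, 132.6] 9097 [283.3 188.4] [ 82.8 127.5] 4.4 [0.643 0.023 0.028]
beeswax 0.6 [177.1, 259.2, 24.5, 19.5] 314 [189.5 266.5] [19. 19.] 90.0 [0.433 0.256 0.028]
tape_measure 0.95 [259.8, 278.0, 28.1,
[... 623 characters left out ...]
ng_block 0.83 [464.8, 346.9, 31.5, 37.3] 625 [479.5 365.7] [19.6 33.7] 23.2 [ 0.455 -0.415  0.028]
sanding_block 0.63 [336.1, 367.3, 45.2, 28.2] 844 [358.3 377.7] [43.3 20.7] 19.3 [ 0.336 -0.263  0.028]
sanding_block 0.61 [393.3, 329.5, 44.0, 43.0] 1111 [415.4 351.4] [26.5 47.8] 42.5 [ 0.437 -0.318  0.028]
beeswax 0.53 [153.6, 267.1, 18.6, 16.0] 270 [162.5 273. ] [14. 21.] 90.0 [0.408 0.233 0.028]
tape_measure 0.77 [202.5, 301.3, 39.8, 25.2] 845 [222.2 312.6] [34.9 30.4] 26.6 [0.361 0.025 0.028]
thread_cone 0.63 [456.6, 256.0, 32.8, 52.3] 1297 [472.5 280. ] [52. 31.] 90.0 [ 0.715 -0.347  0.028]
thread_cone 0.33 [202.8, 300.4, 38.4, 28.0] 873 [222.4 312.7] [36.2 30.4] 26.6 [0.361 0.025 0.028]
```

View pics/top0.png

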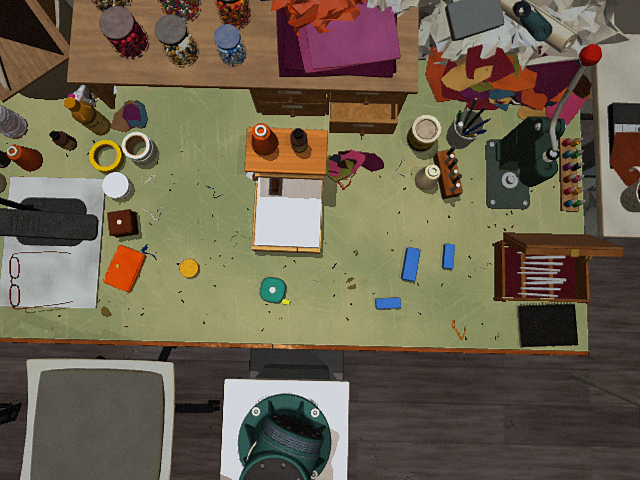

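View pics/scene0.png

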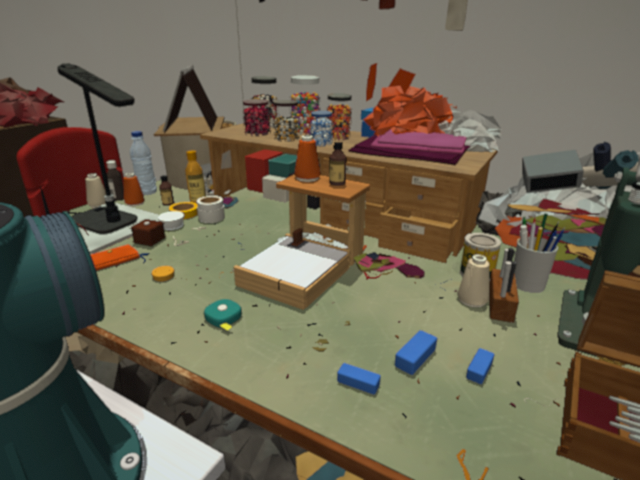

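Top picture: shutter spans about (257,178)-(322,248), with the pull near (275,185). There are three blue blocks; the one at (411,264) measures about 37x84 mm and is the one meant. The others, at (388,303) and (448,256), are smaller. The scene view agrees. Next I'll get a rough tray pose and plan a move to look closely.

```bash
cat >> h.py <<'E'
from scipy.spatial.transform import Rotation as Ro, Slerp
def rot(yaw,lean=0):
    "tool down, y at tray +y, lean deg: fingers point to +x tray"
    return Ro.from_euler('z',yaw,degrees=True).as_matrix()@Ro.from_euler('y',-lean,degrees=True).as_matrix()@np.diag([-1.,1,-1])
def plan(p,R,n,grip=0,p0=None,R0=None):
    st=monitor.state();p0=np.array(st['eef_pos']) if p0 is None else p0;R0=np.array(st['tool_rot']) if R0 is None else R0
    sl=Slerp([0,1],Ro.from_matrix([R0,R]));cp,cR=p0.copy(),R0.copy()
    for i in range(1,n+1):
        a=i/n;tp=p0+(np.array(p)-p0)*a;tR=sl(a).as_matrix()
        d=np.round(cR.T@(tp-cp)*100,2);w=np.round(Ro.from_matrix(cR.T@tR).as_rotvec(degrees=True),1)
        print([*map(float,d),*map(float,w),grip],end=', ');cp=cp+cR@d/100;cR=cR@Ro.from_rotvec(w,degrees=True).as_matrix()
    print('\n end',np.round(cp,4))
    return cp,cR
E
python3 - <<'E'
from h import *
c=cams.capture('wrist');print(np.round(c['tool_from_camera'],3),c['fx'],c['cx'],c['cy'])
t=cams.capture('top')
print(np.round(ray(t,[(252,249),(322,252),(257,178),(323,180)],0.048),3))
print(np.round(ray(t,[(246,172),(327,175),(246,128),(327,130)],0.184),3))
m=cams.cut_out('top','shutter')[0]['mask'];ys,xs=np.nonzero(m)
b=cv2.boxPoints(cv2.minAreaRect(np.c_[xs,ys].astype(np.float32)));print(np.round(ray(t,b,0.046),3))
plan([0.45,0.02,0.35],rot(-2,25),20)
E
```

```text
[[-0.001 -0.961 -0.275  0.07 ]
 [ 1.    -0.    -0.001 -0.001]
 [ 0.001 -0.275  0.961 -0.071]
 [ 0.     0.     0.     1.   ]] 395.9743206163904 322.0915269722146 239.02271746258614
[[ 0.48   0.095  0.048]
 [ 0.477 -0.082  0.048]
 [ 0.664  0.09   0.048]
 [ 0.663 -0.08   0.048]]
[[ 0.646  0.099  0.184]
 [ 0.644 -0.089  0.184]
 [ 0.751  0.103  0.184]
 [ 0.751 -0.086  0.184]]
[[ 0.49   0.094  0.046]
 [ 0.67   0.094  0.046]
 [ 0.668 -0.079  0.046]
 [ 0.488 -0.076  0.046]]
[-2.17, -2.39, -0.23, -0.1, -1.2, -0.5, 0], [-2.15, -2.41, -0.19, -0.1, -1.3, -0.6, 0], [-2.13, -2.44, -0.14, -0.2, -1.2, -0.5, 0], [-2.11, -2.45, -0.11, -0.1, -1.3, -0.6, 0], [-2.09, -2.47, -0.07, -0.1, -1.2, -0.5, 0], [-2.07, -2.49, -0.03, -0.1, -1.3, -0.6, 0], [-2.04, -2.51, 0.02, -0.2, -1.2, -0.5, 0], [-2.02, -2.53, 0.05, -0.1, -1.3, -0.6, 0], [-1.99, -2.55, 0.09, -0.1, -1.2, -0.5, 0], [-1.97, -2.57, 0.13, -0.1, -1.3, -0.6, 0], [-1.93, -2.59, 0.16, -0.1, -1.2, -0.5, 0], [-1.91, -2.61, 0.21, -0.2, -1.3, -0.6, 0], [-1.88, -2.62, 0.23, -0.1, -1.2, -0.5, 0], [-1.84, -2.65, 0.27, -0.1, -1.2, -0.6, 0], [-1.82, -2.66, 0.31, -0.1, -1.3, -0.5, 0], [-1.78, -2.68, 0.34, -0.1, -1.2, -0.5, 0], [-1.76, -2.7, 0.37, -0.2, -1.3, -0.6, 0], [-1.71, -2.71, 0.41, -0.1, -1.2, -0.5, 0], [-1.68, -2.73, 0.43, -0.1, -1.3, -0.6, 0], [-1.65, -2.75, 0.47, -0.1, -1.2, -0.5, 0], 
 end [0.45 0.02 0.35]
```

Emit:
send_rows:
  commands:
    - [-2.17,-2.39,-0.23,-0.1,-1.2,-0.5,0]
    - [-2.15,-2.41,-0.19,-0.1,-1.3,-0.6,0]
    - [-2.13,-2.44,-0.14,-0.2,-1.2,-0.5,0]
    - [-2.11,-2.45,-0.11,-0.1,-1.3,-0.6,0]
    - [-2.09,-2.47,-0.07,-0.1,-1.2,-0.5,0]
    - [-2.07,-2.49,-0.03,-0.1,-1.3,-0.6,0]
    - [-2.04,-2.51,0.02,-0.2,-1.2,-0.5,0]
    - [-2.02,-2.53,0.05,-0.1,-1.3,-0.6,0]
    - [-1.99,-2.55,0.09,-0.1,-1.2,-0.5,0]
    - [-1.97,-2.57,0.13,-0.1,-1.3,-0.6,0]

```text
time_s: 2.2
eef_pos: [0.2935, 0.3013, 0.3272]
tool_rot: [[-0.967, 0.13, 0.218], [0.13, 0.991, -0.018], [-0.218, 0.01, -0.976]]
force: [0.4, -0.9, 1.1]
finger_gap: 0.0854
grasp_force: 0.0
```

Emit:
send_rows:
  commands:
    - [-1.93,-2.59,0.16,-0.1,-1.2,-0.5,0]
    - [-1.91,-2.61,0.21,-0.2,-1.3,-0.6,0]
    - [-1.88,-2.62,0.23,-0.1,-1.2,-0.5,0]
    - [-1.84,-2.65,0.27,-0.1,-1.2,-0.6,0]
    - [-1.82,-2.66,0.31,-0.1,-1.3,-0.5,0]
    - [-1.78,-2.68,0.34,-0.1,-1.2,-0.5,0]
    - [-1.76,-2.7,0.37,-0.2,-1.3,-0.6,0]
    - [-1.71,-2.71,0.41,-0.1,-1.2,-0.5,0]
    - [-1.68,-2.73,0.43,-0.1,-1.3,-0.6,0]
    - [-1.65,-2.75,0.47,-0.1,-1.2,-0.5,0]

```text
time_s: 3.45
eef_pos: [0.4503, 0.019, 0.3503]
tool_rot: [[-0.905, 0.035, 0.423], [0.032, 0.999, -0.015], [-0.423, -0.0, -0.906]]
force: [0.8, 1.0, 0.1]
finger_gap: 0.0856
grasp_force: 0.0
```

Run:
```python
from h import *
s=monitor.state();print(s['eef_pos'],np.round(s['tool_rot'],3),s['time_s'],s['finger_gap'])
c=cams.capture('wrist');save('w1',c)
for t in ['shutter','pull_grip']:
    for r in cams.cut_out('wrist',t)[:2]: print(t,r['conf'],r['rect'])
# expected tray points with guess
P=np.array([[.478,.095,.048],[.478,-.082,.048],[.643,.05,.07],[.646,0,.17]])
print(np.round(proj(c,P,s)))
```

```text
[0.45030415 0.01903903 0.35030753] [[-0.905  0.035  0.423]
 [ 0.032  0.999 -0.015]
 [-0.423 -0.    -0.906]] 3.45 0.08558973443999858
shutter 0.82 [215.6, 93.1, 188.7, 171.5]
pull_grip 0.97 [343.3, 222.6, 19.4, 41.1]
[[415.  81.]
 [206.  88.]
 [358. 246.]
 [310. 325.]]
```

View pics/w1.png

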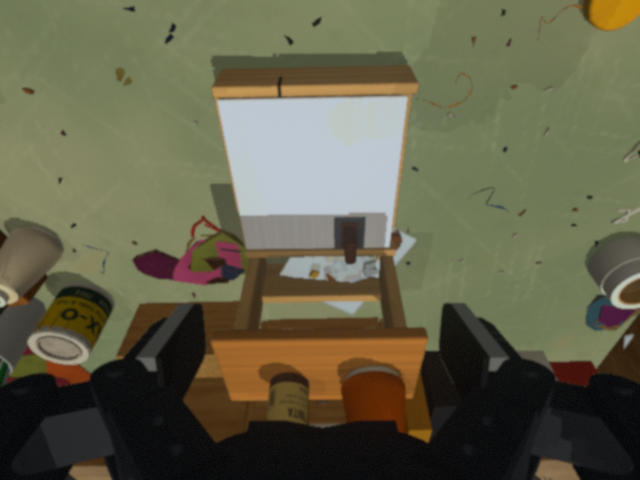

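Run:
```python
import cv2
i=cv2.imread('pics/w1.png')
a=cv2.resize(i[60:110,205:425],None,fx=3.6,fy=3.6,interpolation=cv2.INTER_CUBIC)
b=cv2.resize(i[200:300,205:425],None,fx=3.6,fy=3.6,interpolation=cv2.INTER_CUBIC)
cv2.imwrite('pics/w1c.png',cv2.vconcat([a,b]))
```

```text
(no output)
```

View pics/w1c.png

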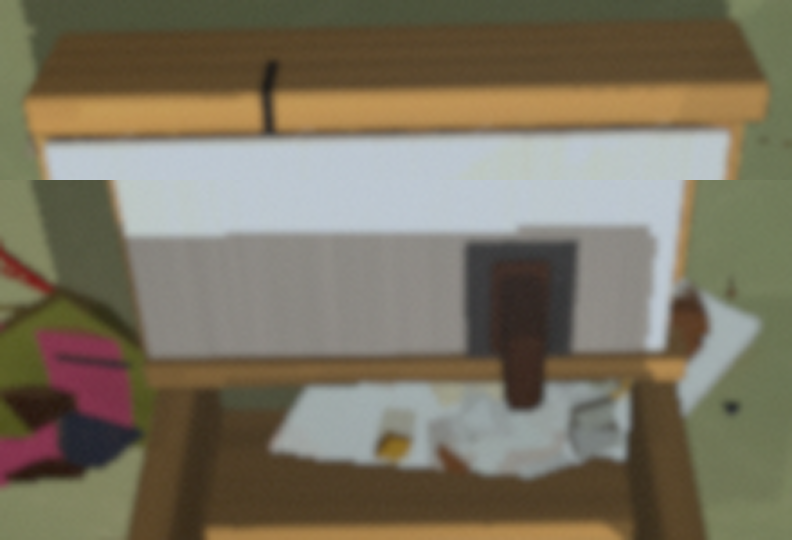

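Run:
```python
from h import *
s=monitor.state();c=cams.capture('wrist')
f=ray(c,[(418.1,83.1),(212.2,86.9)],.048,s);print(f, np.linalg.norm(f[0]-f[1]))
d=f[0]-f[1];yaw=np.degrees(np.arctan2(-d[0],d[1]));print('yaw',yaw)
Rz=Ro.from_euler('z',yaw,degrees=True).as_matrix();o=f.mean(0);o[2]=0;o=o+Rz@[.101,0,0];print('origin',o)
T=lambda uv,z:np.round((ray(c,uv,z,s)-o)@Rz*1000,1)
print('line',T([(279.5,86),(279.5,96.5)],.048))
e=lambda x,y:(205+x/3.6,200+(y-180)/3.6)
print('rear inner',T([e(150,357),e(668,350)],.048))
print('fin top rear corners',T([e(507,408),e(543,406)],.080),'base front',T([e(490,262),e(552,262)],.046), 'plate',T([e(467,242),e(577,242)],.046))
print('shutter left/right edge',T([(205+727/3.6,60+130/3.6),(205+45/3.6,60+143/3.6),e(670,350)],.046))
print('shelf', T([(214,335),(426,331)],.17))
r=cams.cut_out('wrist','pull_grip')[0]['mask'];ys,xs=np.nonzero(r)
for v in range(ys.min(),ys.max()+1,4): print(v,xs[ys==v].min(),xs[ys==v].max())
```

```text
[[ 0.48007914  0.09736495  0.048     ]
 [ 0.47646805 -0.07623222  0.048     ]] 0.17363472130469157
yaw -1.1916687491212474
origin [0.57925175 0.00846587 0.        ]
line [[-100.7  -29.8   48. ]
 [ -91.8  -30.6   48. ]]
rear inner [[ 85.  -84.3  48. ]
 [ 84.9  81.3  48. ]]
fin top rear corners [[78.4 28.4 80. ]
 [77.8 39.2 80. ]] base front [[49.6 24.2 46. ]
 [49.9 43.  46. ]] plate [[41.8 17.2 46. ]
 [42.4 50.2 46. ]]
shutter left/right edge [[-89.3  79.2  46. ]
 [-89.2 -85.   46. ]
 [ 86.7  82.4  46. ]]
shelf [[ 79.2 -95.7 170. ]
 [ 76.5  96.6 170. ]]
221 343 352
225 341 359
229 341 359
233 342 358
237 342 358
241 342 358
245 342 358
249 344 357
253 345 357
257 346 356
261 346 356
```

```bash
cat >> h.py <<'E'
YAW=-1.2;O=np.array([.57925,.00847,0]);RZ=Ro.from_euler('z',YAW,degrees=True).as_matrix()
def W(x,y,z): return O+RZ@(np.array([x,y,z])/1000)
def tray(p): return ((np.array(p)-O)@RZ)*1000
def tcp(x,y,z,lean=0,back=0,yaw=YAW):
    R=rot(yaw,lean);return W(x,y,z)-R[:,2]*(.054+back/1000),R
E
python3 - <<'E'
from h import *
p,R=tcp(64,33.8,74,35,90);a=plan(p,R,10)
p,R=tcp(64,33.8,74,35);plan(p,R,8,0,*a)
E
```

```text
[-0.34, 0.26, 1.9, -0.0, -1.0, -0.1, 0], [-0.31, 0.27, 1.9, -0.1, -1.0, -0.1, 0], [-0.28, 0.26, 1.91, -0.0, -1.0, -0.0, 0], [-0.24, 0.26, 1.92, -0.1, -1.0, -0.1, 0], [-0.21, 0.26, 1.92, -0.0, -1.0, -0.1, 0], [-0.18, 0.25, 1.92, -0.1, -1.1, -0.1, 0], [-0.14, 0.25, 1.92, -0.0, -1.0, -0.0, 0], [-0.11, 0.26, 1.93, -0.0, -1.0, -0.1, 0], [-0.07, 0.25, 1.93, -0.1, -1.0, -0.1, 0], [-0.04, 0.25, 1.93, -0.0, -1.0, -0.1, 0], 
 end [0.5613 0.0427 0.1919]
[-0.0, 0.0, 1.13, -0.0, 0.0, 0.0, 0], [-0.0, 0.0, 1.12, -0.0, 0.0, 0.0, 0], [-0.0, 0.0, 1.13, -0.0, 0.0, 0.0, 0], [-0.0, 0.0, 1.12, -0.0, 0.0, 0.0, 0], [-0.0, 0.0, 1.13, -0.0, 0.0, 0.0, 0], [-0.0, 0.0, 1.12, -0.0, 0.0, 0.0, 0], [-0.0, 0.0, 1.13, -0.0, 0.0, 0.0, 0], [-0.0, 0.0, 1.12, -0.0, 0.0, 0.0, 0], 
 end [0.613  0.0415 0.1182]
```

Emit:
send_rows:
  commands:
    - [-0.34,0.26,1.9,0,-1.0,-0.1,0]
    - [-0.31,0.27,1.9,-0.1,-1.0,-0.1,0]
    - [-0.28,0.26,1.91,0,-1.0,0,0]
    - [-0.24,0.26,1.92,-0.1,-1.0,-0.1,0]
    - [-0.21,0.26,1.92,0,-1.0,-0.1,0]
    - [-0.18,0.25,1.92,-0.1,-1.1,-0.1,0]
    - [-0.14,0.25,1.92,0,-1.0,0,0]
    - [-0.11,0.26,1.93,0,-1.0,-0.1,0]
    - [-0.07,0.25,1.93,-0.1,-1.0,-0.1,0]
    - [-0.04,0.25,1.93,0,-1.0,-0.1,0]

```text
time_s: 4.95
eef_pos: [0.5693, 0.0423, 0.2116]
tool_rot: [[-0.836, 0.017, 0.548], [0.015, 1.0, -0.007], [-0.548, 0.002, -0.837]]
force: [0.4, 0.5, 0.2]
finger_gap: 0.0857
grasp_force: 0.0
```

Run:
```python
from h import *
s=monitor.state();c=cams.capture('wrist');save('w2',c)
print(tray(s['eef_pos']),s['time_s'])
i=c['pixels'][:,:,::-1].copy()
for p in [W(64,33.8,72),W(79,27.8,80),W(79,39.8,80),W(49,27.8,46),W(49,39.8,46),W(-92,-30,48)]:
    u,v=proj(c,p,s)[0];cv2.circle(i,(int(round(u)),int(round(v))),2,(0,255,0),-1);print(round(u),round(v))
cv2.imwrite('pics/w2m.png',i)
```

```text
[-10.65620995  33.60969444 211.59210822] 4.95
323 222
313 249
333 249
313 174
333 174
134 -151
```

View pics/w2m.png

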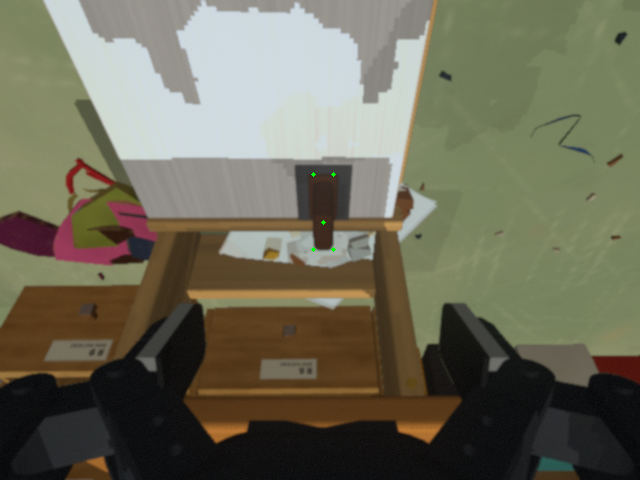

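The picture shows the fin spanning (313-333, 174-249), and the projected pull points fall right on it.

Run:
```python
from h import *
s=monitor.state();print(s['eef_pos'],s['joint_pos'],s['joint_velocities'],s['time_s'])
p,R=tcp(64,33.8,74,35,60);a=plan(p,R,4)
p,R=tcp(64,33.8,74,35);plan(p,R,6,0,*a)
```

```text
[0.57186721 0.04192696 0.212153  ] [-0.06081771  0.29804629  2.06700627  0.13229864  0.19595303 -1.73578724] [-0.01080988 -0.03013473  0.00852579  0.0020439  -0.00716059 -0.01244465] 5.0
[0.48, 0.01, 1.03, 0.1, -0.4, 0.0, 0], [0.48, 0.01, 1.02, 0.0, -0.4, 0.1, 0], [0.49, 0.01, 1.02, 0.1, -0.4, -0.0, 0], [0.5, 0.01, 1.02, 0.0, -0.4, 0.0, 0], 
 end [0.5786 0.0423 0.1673]
[-0.0, 0.0, 1.0, 0.0, -0.0, 0.0, 0], [-0.0, 0.0, 1.0, 0.0, -0.0, 0.0, 0], [-0.0, 0.0, 1.0, 0.0, -0.0, 0.0, 0], [-0.0, 0.0, 1.0, 0.0, -0.0, 0.0, 0], [-0.0, 0.0, 1.0, 0.0, -0.0, 0.0, 0], [-0.0, 0.0, 1.0, 0.0, -0.0, 0.0, 0], 
 end [0.613  0.0415 0.1182]
```

```bash
cat > kin.py <<'E'
from h import *
from scipy.optimize import least_squares
s=monitor.state()
S=[([1.227,.359,1.51,0,1.272,-.115],[.13590,.58382,.30300]),(s['joint_pos'],s['eef_pos'])]
E_=lambda a,q:Ro.from_euler(a,q).as_matrix()
def fk(q,L):
    r0,h,l1,l2,l3=L
    A=E_('z',q[0]);B=A@E_('y',q[1]);C=B@E_('y',q[2]);D=C@E_('z',q[3])@E_('y',q[4])
    return A@[r0,0,h]+B[:,2]*l1+C[:,2]*l2+D[:,2]*l3, D@E_('z',q[5])
def fit(r0): 
    f=least_squares(lambda L:np.concatenate([fk(q,[r0,*L])[0]-p for q,p in S]),[.3,.4,.4,.2]);return [r0,*f.x],f.cost
if __name__=='__main__':
    for q,_ in S: print(np.round(fk(q,[0,.3,.4,.4,.2])[1],3))
    print(np.round(s['tool_rot'],3))
    for r0 in (0,.05): print(fit(r0))
    L,_=fit(0)
    C=fk(S[1][0],L)[1].T@np.array(s['tool_rot']);print(np.round(C,2))
    lo=np.array([-2.97,-1.01,.21,-.96,.2,-2.98]);hi=np.array([2.97,2.36,2.38,4.11,2.71,2.98])
    for x,lean in [(64,35),(64,30),(58,30),(58,27),(58,25)]:
        for y in (33.8,-90):
            p,R=tcp(x,y,74,lean)
            f=least_squares(lambda q:np.r_[(fk(q,L)[0]-p)*10,(fk(q,L)[1]@C-R).ravel()],np.clip(S[1][0],lo+.02,hi),bounds=(lo,hi))
            print(x,lean,y,np.round(f.x,3),f.cost)
E
python3 kin.py
```

```text
[[-0.227 -0.974  0.   ]
 [-0.974  0.227  0.001]
 [-0.001 -0.    -1.   ]]
[[-0.017 -0.835  0.55 ]
 [-1.     0.016 -0.008]
 [-0.002 -0.55  -0.835]]
[[-0.835  0.017  0.55 ]
 [ 0.016  1.    -0.008]
 [-0.55   0.002 -0.835]]
([0, np.float64(-0.12452640351052341), np.float64(0.7753015908696459), np.float64(0.3347889095820668), np.float64(0.19924703448173509)], np.float64(0.0049359249802150935))
([0.05, np.float64(-0.04185251865452516), np.float64(0.6651421590702808), np.float64(0.32296229559016554), np.float64(0.1822544875132543)], np.float64(0.004967358181841123))
[[ 0. -1. -0.]
 [ 1.  0. -0.]
 [ 0. -0.  1.]]
64 35 33.8 [ 0.123  0.449  2.095 -0.96   0.2   -0.487] 0.023260588451105787
64 35 -90 [-0.198  0.451  2.115  1.263  0.2   -2.98 ] 0.016820228380160854
64 30 33.8 [ 0.095  0.45   2.063 -0.431  0.2   -1.042] 0.006709794012285202
64 30 -90 [-0.167  0.451  2.065  0.538  0.2   -2.232] 0.005657381543200147
58 30 33.8 [ 0.097  0.445  2.075 -0.455  0.2   -1.015] 0.007546514329719076
58 30 -90 [-0.17   0.446  2.077  0.569  0.2   -2.266] 0.006377646970338635
58 27 33.8 [ 0.086  0.447  2.067 -0.283  0.2   -1.196] 0.0012705976711781012
58 27 -90 [-0.156  0.448  2.067  0.355  0.2   -2.042] 0.0009434502188819718
58 25 33.8 [ 0.081  0.448  2.065 -0.22   0.2   -1.263] 3.1467772506598076e-07
58 25 -90 [-0.151  0.449  2.061  0.272  0.206 -1.956] 9.35619075784286e-31
```

```bash
sed -i 's/r0,h,l1,l2,l3=L/r0,h,l1,l2,l3,d=L/; s/A@\[r0,0,h\]/A@[r0,d,h]/; s/\[.3,.4,.4,.2\])/[.3,.4,.4,.2,.07])/; s/\[0,.3,.4,.4,.2\]/[0,.3,.4,.4,.2,.07]/; s/y in (33.8,-90)/y in (33.8,-85)/; s/(58,25)\]/(58,25),(56,22)]/' kin.py; sed -i '/print(np.round(fk/d;/tool_rot.\],3))/d' kin.py
python3 kin.py
```

```text
([0, np.float64(-0.16449795426097563), np.float64(0.8022744741625563), np.float64(0.32789269655319886), np.float64(0.18727907906570673), np.float64(0.07031739555718917)], np.float64(2.1959744062328243e-06))
([0.05, np.float64(-0.08194839509042373), np.float64(0.6921989335125773), np.float64(0.3160446335930253), np.float64(0.1702493029308268), np.float64(0.07053608880681606)], np.float64(2.8927729528964995e-06))
[[ 0. -1. -0.]
 [ 1.  0. -0.]
 [ 0. -0.  1.]]
64 35 33.8 [-0.11   0.442  2.141  1.335  0.2   -2.98 ] 0.03121186426866251
64 35 -85 [-0.297  0.443  2.128  1.181  0.2   -2.98 ] 0.011393783638485349
64 30 33.8 [-0.053  0.444  2.068  0.108  0.2   -1.706] 0.009624495538779337
64 30 -85 [-0.291  0.445  2.112  1.01   0.2   -2.812] 0.0022659996675690273
58 30 33.8 [-0.054  0.439  2.079  0.112  0.2   -1.711] 0.010765461454266424
58 30 -85 [-0.296  0.441  2.127  1.074  0.2   -2.881] 0.002509164513171565
58 27 33.8 [-0.052  0.441  2.076  0.078  0.2   -1.675] 0.0024156632975624614
58 27 -85 [-0.278  0.442  2.097  0.666  0.2   -2.459] 0.0002527119428476473
58 25 33.8 [-0.051  0.443  2.075  0.065  0.2   -1.662] 0.0001636508109551755
58 25 -85 [-0.272  0.444  2.081  0.503  0.219 -2.291] 4.1246055834463505e-29
56 22 33.8 [-0.05   0.445  2.051  0.042  0.262 -1.639] 8.424670281902373e-31
56 22 -85 [-0.267  0.446  2.048  0.327  0.288 -2.114] 1.6405466313127173e-21
```

Run:
```python
from h import *
p,R=tcp(58,33.8,75,25,60);a=plan(p,R,10)
```

```text
[0.04, 0.0, 0.38, 0.0, 0.8, 0.0, 0], [0.03, 0.01, 0.38, 0.0, 0.9, 0.0, 0], [0.02, 0.0, 0.38, 0.1, 0.8, 0.0, 0], [0.02, 0.01, 0.39, -0.0, 0.9, 0.0, 0], [0.02, -0.0, 0.38, 0.0, 0.8, 0.1, 0], [0.01, 0.0, 0.38, 0.0, 0.8, -0.0, 0], [-0.0, 0.01, 0.38, 0.0, 0.9, -0.0, 0], [-0.0, 0.0, 0.39, 0.1, 0.8, 0.0, 0], [-0.01, 0.01, 0.38, -0.0, 0.9, 0.0, 0], [-0.02, 0.0, 0.38, 0.0, 0.8, 0.0, 0], 
 end [0.5898 0.042  0.1784]
```

Emit:
send_rows:
  commands:
    - [0.04,0,0.38,0,0.8,0,0]
    - [0.03,0.01,0.38,0,0.9,0,0]
    - [0.02,0,0.38,0.1,0.8,0,0]
    - [0.02,0.01,0.39,0,0.9,0,0]
    - [0.02,0,0.38,0,0.8,0.1,0]
    - [0.01,0,0.38,0,0.8,0,0]
    - [0,0.01,0.38,0,0.9,0,0]
    - [0,0,0.39,0.1,0.8,0,0]
    - [-0.01,0.01,0.38,0,0.9,0,0]
    - [-0.02,0,0.38,0,0.8,0,0]

```text
time_s: 6.25
eef_pos: [0.5866, 0.0415, 0.1777]
tool_rot: [[-0.908, 0.021, 0.419], [0.019, 1.0, -0.009], [-0.419, -0.0, -0.908]]
force: [0.8, 1.1, 0.2]
finger_gap: 0.0855
grasp_force: 0.0
```

```bash
cat > kin2.py <<'E'
from h import *
from scipy.optimize import least_squares
import json,os
s=monitor.state();D=json.load(open('S.json')) if os.path.exists('S.json') else [
[[1.227,.359,1.51,0,1.272,-.115],[.1359,.58382,.303]],[[-0.06081771,0.29804629,2.06700627,0.13229864,0.19595303,-1.73578724],[.571867,.041927,.212153]]]
D.append([list(map(float,s['joint_pos'])),list(map(float,s['eef_pos']))]);json.dump(D,open('S.json','w'))
E_=lambda a,q:Ro.from_euler(a,q).as_matrix()
def fk(q,L):
    r0,h,l1,l2,l3,d,e=L
    A=E_('z',q[0]);B=A@E_('y',q[1]);C=B@E_('y',q[2]);F=C@E_('z',q[3])@E_('y',q[4])
    return A@[r0,d,h]+B[:,2]*l1+C[:,2]*l2+C[:,0]*e+F[:,2]*l3, F@E_('z',q[5])@np.array([[0,-1,0],[1,0,0],[0,0,1.]])
f=least_squares(lambda L:np.r_[np.concatenate([fk(q,L)[0]-p for q,p in D])/.001,(L-[0,.3,.42,.42,.22,.07,0])/.1],[0,.3,.4,.4,.2,.07,0]);L=f.x
print('L',np.round(L,3),'res mm',np.round(f.fun[:-7].reshape(-1,3),1))
lo=np.array([-2.97,-1.01,.21,-.96,.2,-2.98]);hi=np.array([2.97,2.36,2.38,4.11,2.71,2.98])
def ik(p,R,q0=None):
    q0=np.clip(s['joint_pos'] if q0 is None else q0,lo+.01,hi-.01)
    g=least_squares(lambda q:np.r_[(fk(q,L)[0]-p)*10,(fk(q,L)[1]-R).ravel()],q0,bounds=(lo,hi));return g.x,g.cost
E
python3 - <<'E'
from kin2 import *
print(s['time_s'],tray(s['eef_pos']),np.round(s['tool_rot'],3)[:,2],np.round(s['joint_pos'],3))
for x,l in [(64,35),(60,30),(58,25),(56,22)]:
    for y in (34,-85):
        q,c=ik(*tcp(x,y,75,l));print(x,l,y,np.round(q,3),c)
E
```

```text
L [0.008 0.265 0.6   0.427 0.295 0.069 0.108] res mm [[-0.1  0.   0. ]
 [ 0.2 -0.1 -0.3]
 [-0.2 -0.   0.3]]
6.25 [  6.70622999  33.19519162 177.71560886] [ 0.419 -0.009 -0.908] [-0.054  0.38   1.966  0.038  0.362 -1.636]
64 35 34 [-0.071  0.508  1.971  0.272  0.2   -1.884] 0.02136051378694535
64 35 -85 [-0.327  0.52   2.018  1.158  0.2   -2.98 ] 0.004670201807816351
60 30 34 [-0.053  0.507  1.969  0.09   0.2   -1.688] 0.0034005587973784616
60 30 -85 [-0.311  0.514  2.     0.859  0.2   -2.674] 0.0001392601064070424
58 25 34 [-0.05   0.507  1.945  0.049  0.254 -1.645] 2.3242039783403516e-18
58 25 -85 [-0.292  0.508  1.942  0.404  0.292 -2.206] 1.1110340604138067e-23
56 22 34 [-0.049  0.507  1.907  0.032  0.344 -1.627] 7.735361558183275e-31
56 22 -85 [-0.284  0.508  1.905  0.273  0.369 -2.071] 3.396810518386706e-21
```

Run:
```python
from h import *
p,R=tcp(58,33.8,74,25);a=plan(p,R,10)
```

```text
[-0.03, 0.01, 0.62, -0.0, -0.0, -0.0, 0], [-0.03, 0.0, 0.61, -0.0, -0.0, -0.0, 0], [-0.03, 0.01, 0.62, -0.0, -0.1, -0.0, 0], [-0.02, 0.01, 0.62, -0.0, 0.0, -0.0, 0], [-0.03, 0.0, 0.61, -0.0, -0.0, -0.0, 0], [-0.03, 0.01, 0.62, -0.0, -0.0, -0.0, 0], [-0.03, 0.0, 0.62, -0.0, -0.0, -0.0, 0], [-0.02, 0.01, 0.61, -0.0, -0.1, -0.0, 0], [-0.03, 0.01, 0.62, -0.0, 0.0, -0.0, 0], [-0.03, 0.0, 0.62, -0.0, -0.0, -0.0, 0], 
 end [0.6152 0.0415 0.1229]
```

Emit:
send_rows:
  commands:
    - [-0.03,0,1.03,0,0,0,0]
    - [-0.03,0,1.03,0,0,0,0]
    - [-0.05,0.01,1.03,0,0,0,0]
    - [-0.05,0.01,1.03,0,0,0,0]
    - [-0.05,0.01,1.03,0,0,0,0]
    - [-0.05,0.01,1.03,0,0,0,0]
    - [0,0,0,0,0,0,0]
    - [0,0,0,0,0,0,100]
    - [0,0,0,0,0,0,180]
    - [0,0,0,0,0,0,255]
  grip_force: 40

```text
time_s: 7.5
eef_pos: [0.6149, 0.0413, 0.1234]
tool_rot: [[-0.907, 0.021, 0.421], [0.019, 1.0, -0.009], [-0.421, -0.0, -0.907]]
force: [-0.1, -0.6, 1.0]
finger_gap: 0.0324
grasp_force: 0.0
```

Emit:
send_rows:
  commands:
    - [0,0,0,0,0,0,255]
    - [0,0,0,0,0,0,255]
    - [0,0,0,0,0,0,255]
    - [0,0,0,0,0,0,255]
    - [0,0,0,0,0,0,255]
    - [0,0,0,0,0,0,255]
    - [0,0,0,0,0,0,255]
    - [0,0,0,0,0,0,255]
    - [0,0,0,0,0,0,255]
    - [0,0,0,0,0,0,255]

```text
time_s: 8.75
eef_pos: [0.6149, 0.0413, 0.1233]
tool_rot: [[-0.907, 0.021, 0.421], [0.019, 1.0, -0.009], [-0.421, -0.0, -0.907]]
force: [-2.7, -0.4, 6.3]
finger_gap: 0.0113
grasp_force: 42.0
```

Run:
```python
from h import *
s=monitor.state();print(s['time_s'],tray(s['eef_pos']),tray(np.array(s['eef_pos'])+.054*np.array(s['tool_rot'])[:,2]),np.round(s['joint_pos'],3),s['finger_gap'],s['grasp_force'],s['force'])
c=cams.capture('wrist');save('w3',c)
i=c['pixels'][:,:,::-1].copy()
for p in [W(-88,82,46),W(88,82,46)]:print(proj(c,p,s))
p=np.array(s['eef_pos'])-RZ@[0,.1,0];plan(p,np.array(s['tool_rot']),18,255)
```

```text
8.75 [ 34.91520715  33.54440906 123.28850931] [57.63254428 33.52346291 74.29950896] [-0.051  0.505  1.945  0.048  0.257 -1.645] 0.01128549119536242 42.00220048427582 [-2.67878775 -0.39554179  6.26232496]
[[ 621.32877871 -347.20498366]]
[[430.47961203 319.64575863]]
[-0.0, -0.56, 0.0, 0.0, -0.0, 0.0, 255], [-0.0, -0.55, 0.0, 0.0, -0.0, 0.0, 255], [-0.0, -0.56, 0.0, 0.0, -0.0, 0.0, 255], [-0.0, -0.55, 0.0, 0.0, -0.0, 0.0, 255], [-0.0, -0.56, 0.0, 0.0, -0.0, 0.0, 255], [-0.0, -0.55, 0.0, 0.0, -0.0, 0.0, 255], [-0.0, -0.56, 0.0, 0.0, -0.0, 0.0, 255], [-0.0, -0.55, 0.0, 0.0, -0.0, 0.0, 255], [-0.0, -0.56, 0.0, 0.0, -0.0, 0.0, 255], [-0.0, -0.56, 0.0, 0.0, -0.0, 0.0, 255], [-0.0, -0.55, 0.0, 0.0, -0.0, 0.0, 255], [-0.0, -0.56, 0.0, 0.0, -0.0, 0.0, 255], [-0.0, -0.55, 0.0, 0.0, -0.0, 0.0, 255], [-0.0, -0.56, 0.0, 0.0, -0.0, 0.0, 255], [-0.0, -0.55, 0.0, 0.0, -0.0, 0.0, 255], [-0.0, -0.56, 0.0, 0.0, -0.0, 0.0, 255], [-0.0, -0.55, 0.0, 0.0, -0.0, 0.0, 255], [-0.0, -0.56, 0.0, 0.0, -0.0, 0.0, 255], 
 end [ 0.6127 -0.0587  0.1233]
```

View pics/w3.png

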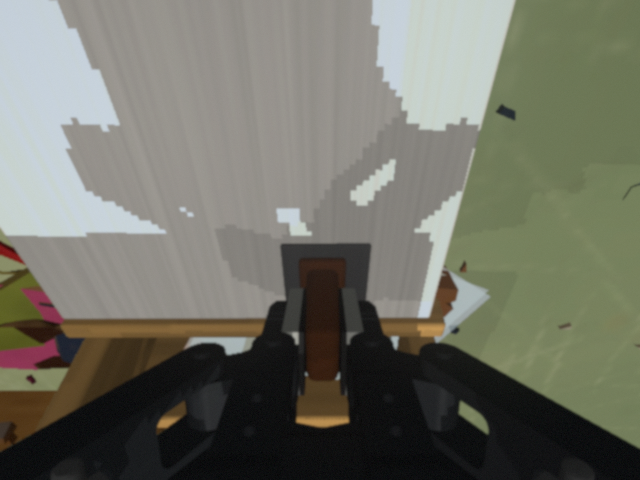

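The fin is gripped between the pads at (322,320), and the shutter's left edge shows on the right. Now slide right by 10 cm, then measure.

Emit:
send_rows:
  commands:
    - [0,-0.5,0,0,0,0,255]
    - [0,-1.0,0,0,0,0,255]
    - [0,-1.1,0,0,0,0,255]
    - [0,-1.1,0,0,0,0,255]
    - [0,-1.1,0,0,0,0,255]
    - [0,-1.1,0,0,0,0,255]
    - [0,-1.1,0,0,0,0,255]
    - [0,-1.1,0,0,0,0,255]
    - [0,-1.1,0,0,0,0,255]
    - [0,-0.8,0,0,0,0,255]

```text
time_s: 10.05
eef_pos: [0.6133, -0.0569, 0.1234]
tool_rot: [[-0.907, 0.02, 0.42], [0.019, 1.0, -0.007], [-0.42, 0.002, -0.907]]
force: [5.3, 15.6, 2.9]
finger_gap: 0.0111
grasp_force: 41.4
```

Run:
```python
from h import *
s=monitor.state();print(s['time_s'],tray(np.array(s['eef_pos'])+.054*np.array(s['tool_rot'])[:,2]),np.round(s['joint_pos'],3),s['finger_gap'],s['force'])
c=cams.capture('wrist');save('w4',c)
i=c['pixels'][:,:,::-1].copy()
for t in (.09,.1,.112):
    a=proj(c,[W(-20,82-t*1000,46),W(84,82-t*1000,46)],s).astype(int);cv2.line(i,a[0].tolist(),a[1].tolist(),(0,255,0),1)
cv2.imwrite('pics/w4m.png',i)
cams.capture('top');cams.capture('scene')
```

```text
10.05 [ 58.13548876 -64.54758353  74.35335598] [-0.253  0.505  1.946  0.36   0.285 -2.129] 0.011089388220027356 [ 5.30212821 15.59586937  2.9360745 ]
```

View pics/w4m.png

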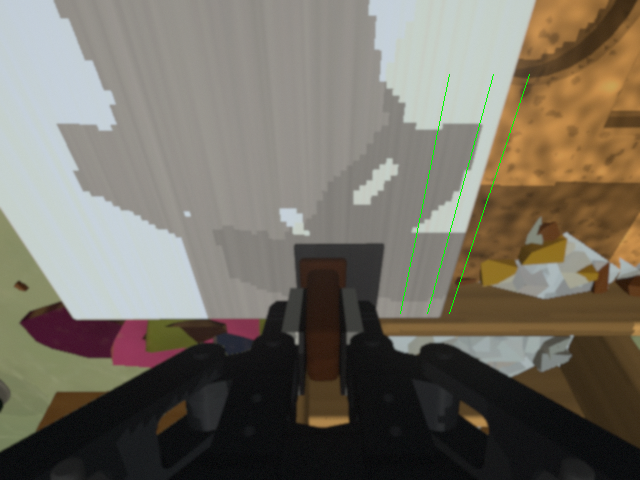

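The shutter's left edge runs from about (442,318) to (533,0), which lies between the 0.09 and 0.10 lines, so travel is about 94 mm. I'll fit it precisely and pull the remainder.

Emit:
send_rows:
  commands:
    - [0,-0.4,0,0,0,0,255]
    - [0,-0.4,0,0,0,0,255]
    - [0,-0.4,0,0,0,0,255]
    - [0,-0.3,0,0,0,0,255]
    - [0,-0.1,0,0,0,0,255]
    - [0,0,0,0,0,0,255]
    - [0,0,0,0,0,0,255]
    - [0,0,0,0,0,0,255]
    - [0,0,0,0,0,0,255]
    - [0,0,0,0,0,0,255]

```text
time_s: 11.45
eef_pos: [0.6131, -0.0727, 0.1233]
tool_rot: [[-0.907, 0.02, 0.42], [0.019, 1.0, -0.007], [-0.42, 0.002, -0.907]]
force: [4.0, 11.8, 3.5]
finger_gap: 0.0112
grasp_force: 41.4
```

```bash
cat > edge.py <<'E'
from h import *
def edge(name,t0,xs,z=46):
    s=monitor.state();c=cams.capture(name);g=cv2.cvtColor(c['pixels'],cv2.COLOR_RGB2LAB).astype(float);b=g[:,:,2]
    ys=np.arange(82-t0-15,82-t0+15,.25);o=[]
    for x in xs:
        p=proj(c,[W(x,y,z) for y in ys],s).astype(np.float32)
        v=cv2.remap(b.astype(np.float32),p[:,0].reshape(1,-1),p[:,1].reshape(1,-1),cv2.INTER_LINEAR)[0]
        v=cv2.GaussianBlur(v.reshape(1,-1),(0,0),3)[0]
        k=np.argmax(np.abs(np.diff(v))[4:-4])+4;o.append((x,round(82-ys[k],1),round(abs(v[min(k+8,len(v)-1)]-v[max(k-8,0)]))))
    return o
E
python3 - <<'E'
from edge import *
s=monitor.state();print(s['time_s'],tray(np.array(s['eef_pos'])+.054*np.array(s['tool_rot'])[:,2]),s['force'])
print(edge('wrist',110,[-30,-20,-10,0,10,20,30,40,50,60,70]));print(edge('top',110,[-80,-70,-60,-50,-40,-30,-20,-10,0,10,20]))
E
```

```text
11.45 [ 58.22677087 -80.35796925  74.33539711] [ 3.96302972 11.79407254  3.47182604]
[(-30, np.float64(110.5), 37), (-20, np.float64(110.5), 33), (-10, np.float64(110.5), 31), (0, np.float64(110.2), 34), (10, np.float64(110.2), 34), (20, np.float64(110.2), 22), (30, np.float64(110.0), 17), (40, np.float64(110.0), 20), (50, np.float64(110.0), 24), (60, np.float64(110.0), 17), (70, np.float64(109.8), 15)]
[(-80, np.float64(109.0), 50), (-70, np.float64(123.8), 1), (-60, np.float64(100.2), 2), (-50, np.float64(97.2), 2), (-40, np.float64(117.2), 2), (-30, np.float64(119.2), 1), (-20, np.float64(103.5), 2), (-10, np.float64(123.5), 2), (0, np.float64(123.0), 1), (10, np.float64(122.2), 2), (20, np.float64(96.5), 3)]
```

Emit:
send_rows:
  commands:
    - [0,-0.1,0,0,0,0,255]
    - [0,-0.08,0,0,0,0,255]
    - [0,0,0,0,0,0,255]
    - [0,0,0,0,0,0,255]
    - [0,0,0,0,0,0,120]
    - [0,0,0,0,0,0,0]
    - [0,0,0,0,0,0,0]
    - [0,0,0,0,0,0,0]
    - [0,0,0,0,0,0,0]
    - [0,0,-0.3,0,0,0,0]

```text
time_s: 12.8
eef_pos: [0.611, -0.0766, 0.1256]
tool_rot: [[-0.907, 0.021, 0.42], [0.019, 1.0, -0.009], [-0.42, -0.0, -0.908]]
force: [-0.3, -0.6, 0.2]
finger_gap: 0.0854
grasp_force: 0.0
```

Run:
```python
from edge import *
s=monitor.state();print(s['time_s'],s['finger_gap'],tray(np.array(s['eef_pos'])+.054*np.array(s['tool_rot'])[:,2]),s['force'])
print(edge('wrist',111,[-30,-10,10,30,50,70]))
p,R=tcp(58,-83,74,25,160);p=W(-105,-60,290);a=plan(p,rot(YAW,25),10)
```

```text
12.8 0.08536849418574063 [ 56.17460229 -84.36626855  76.63529932] [-0.28319156 -0.59881001  0.19106581]
[(-30, np.float64(112.2), 36), (-10, np.float64(112.2), 32), (10, np.float64(112.0), 32), (30, np.float64(111.8), 16), (50, np.float64(111.8), 21), (70, np.float64(111.5), 15)]
[0.57, 0.24, -2.07, -0.0, -0.0, -0.0, 0], [0.56, 0.24, -2.07, -0.0, -0.0, -0.0, 0], [0.57, 0.25, -2.07, -0.0, -0.0, -0.0, 0], [0.57, 0.24, -2.07, -0.0, -0.1, -0.0, 0], [0.56, 0.24, -2.07, -0.0, 0.0, -0.0, 0], [0.57, 0.24, -2.07, -0.0, 0.0, -0.0, 0], [0.56, 0.25, -2.07, -0.0, 0.0, -0.0, 0], [0.56, 0.24, -2.07, -0.0, -0.0, -0.0, 0], [0.57, 0.24, -2.07, -0.0, -0.0, -0.0, 0], [0.56, 0.24, -2.07, -0.0, -0.0, -0.0, 0], 
 end [ 0.473  -0.0493  0.29  ]
```

Emit:
send_rows:
  commands:
    - [0,0,-1.5,0,0,0,0]
    - [0,0,-2.1,0,0,0,0]
    - [0.5,0,-2.1,0,0,0,0]
    - [0.6,0.3,-2.1,0,0,0,0]
    - [0.6,0.3,-2.1,0,0,0,0]
    - [0.7,0.4,-2.1,0,0,0,0]
    - [0.8,0.4,-2.1,0,0,0,0]
    - [0.8,0.4,-2.1,0,0,0,0]
    - [0.8,0.4,-2.1,0,0,0,0]
    - [0.8,0.3,-2.1,0,0,0,0]

```text
time_s: 14.1
eef_pos: [0.4739, -0.0483, 0.2885]
tool_rot: [[-0.907, 0.021, 0.421], [0.019, 1.0, -0.01], [-0.421, -0.001, -0.907]]
force: [0.2, 0.3, 0.4]
finger_gap: 0.0852
grasp_force: 0.0
```

Run:
```python
from edge import *
s=monitor.state();print(s['time_s'],tray(s['eef_pos']))
print(edge('wrist',111,[-80,-60,-40,-20,0,20,40]))
c=cams.capture('wrist');i=c['pixels'][:,:,::-1].copy()
a=proj(c,[W(-101,-30,48),W(-90,-30,48)],s);print(a)
print(proj(c,[W(-35,58,22)],s))
save('w5',c)
u,v=a.mean(0).astype(int);cv2.imwrite('pics/w5c.png',cv2.resize(i[max(v-40,0):v+70,u-60:u+120],None,fx=4,fy=4,interpolation=cv2.INTER_CUBIC));print(u,v)
t=cams.capture('top')
for r in cams.cut_out('top','sanding_block')[:4]:
    ys,xs=np.nonzero(r['mask'])
    if len(xs)>1000: continue
    b=ray(t,cv2.boxPoints(cv2.minAreaRect(np.c_[xs,ys].astype(np.float32))),.024)
    e1,e2=b[1]-b[0],b[2]-b[1]
    if np.linalg.norm(e1)<np.linalg.norm(e2): e1,e2=e2,e1
    print(r['conf'],b.mean(0),np.linalg.norm(e1),np.linalg.norm(e2),np.degrees(np.arctan2(e1[1],e1[0])))
```

```text
14.1 [-104.14579038  -59.00535134  288.45001683]
[(-80, np.float64(112.5), 38), (-60, np.float64(112.5), 34), (-40, np.float64(112.2), 27), (-20, np.float64(112.2), 35), (0, np.float64(112.0), 39), (20, np.float64(111.5), 25), (40, np.float64(111.8), 18)]
[[366.17609142  81.47350229]
 [365.05176918  97.39091039]]
[[462.46117376 150.14949284]]
365 89
0.83 [ 0.47707448 -0.40814182  0.024     ] 0.06343889208388194 0.02642091116283905 -7.746786681840703
0.55 [ 0.45374804 -0.31225515  0.024     ] 0.08658356613097402 0.03808188839257526 -10.946879147023466
0.51 [ 0.35207254 -0.25311844  0.024     ] 0.06416768233186311 0.025401538165011478 -88.64346493934057
```

View pics/w5c.png

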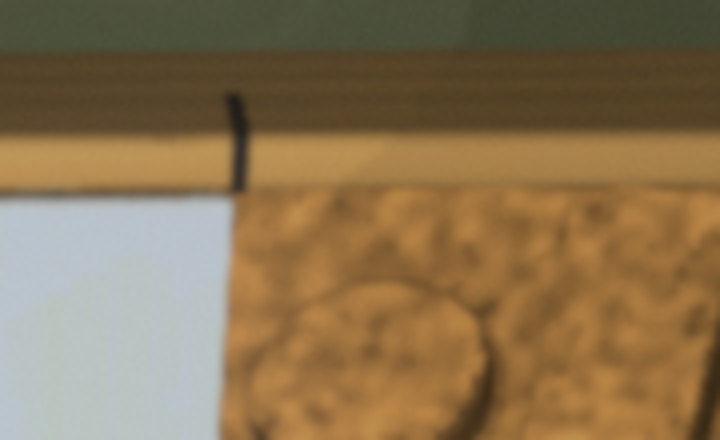

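The shutter edge meets the rail at crop (233,195), right beside the black line at (239,190), so it's at the line within about 1 mm. Next, the 84 mm block.

Run:
```python
from h import *
plan([.4537,-.3123,.2],rot(-10.9,0),10)
```

```text
[0.52, -2.64, 0.73, 0.2, 2.5, 1.0, 0], [0.43, -2.64, 0.77, 0.2, 2.5, 0.9, 0], [0.36, -2.65, 0.79, 0.2, 2.5, 1.0, 0], [0.28, -2.65, 0.81, 0.2, 2.5, 0.9, 0], [0.21, -2.66, 0.84, 0.2, 2.5, 1.0, 0], [0.12, -2.65, 0.85, 0.2, 2.4, 0.9, 0], [0.04, -2.65, 0.86, 0.2, 2.5, 1.0, 0], [-0.04, -2.65, 0.87, 0.2, 2.5, 0.9, 0], [-0.13, -2.64, 0.88, 0.2, 2.5, 1.0, 0], [-0.2, -2.64, 0.88, 0.2, 2.5, 0.9, 0], 
 end [ 0.4537 -0.3123  0.2   ]
```

Emit:
send_rows:
  commands:
    - [0.52,-2.64,0.73,0.2,2.5,1.0,0]
    - [0.43,-2.64,0.77,0.2,2.5,0.9,0]
    - [0.36,-2.65,0.79,0.2,2.5,1.0,0]
    - [0.28,-2.65,0.81,0.2,2.5,0.9,0]
    - [0.21,-2.66,0.84,0.2,2.5,1.0,0]
    - [0.12,-2.65,0.85,0.2,2.4,0.9,0]
    - [0.04,-2.65,0.86,0.2,2.5,1.0,0]
    - [-0.04,-2.65,0.87,0.2,2.5,0.9,0]
    - [-0.13,-2.64,0.88,0.2,2.5,1.0,0]
    - [-0.2,-2.64,0.88,0.2,2.5,0.9,0]

```text
time_s: 15.55
eef_pos: [0.4535, -0.3136, 0.198]
tool_rot: [[-0.982, 0.189, -0.004], [0.189, 0.982, 0.002], [0.004, 0.001, -1.0]]
force: [0.3, 0.2, -0.4]
finger_gap: 0.0854
grasp_force: 0.0
```

Run:
```python
from h import *
s=monitor.state();print(s['time_s'],s['eef_pos'],np.round(s['joint_pos'],2),np.round(s['tool_rot'],3))
c=cams.capture('wrist');save('w6',c)
hsv=cv2.cvtColor(c['pixels'],cv2.COLOR_RGB2HSV)
blue=cv2.inRange(hsv,(95,90,40),(125,255,255))
for r in cams.cut_out('wrist','sanding_block')[:4]:
    print(r['conf'],r['rect'])
cs,_=cv2.findContours(blue,cv2.RETR_EXTERNAL,cv2.CHAIN_APPROX_NONE)
for k in cs:
    if cv2.contourArea(k)<800: continue
    k=k[:,0].astype(float)
    # largest-brightness top face: rect at z=28mm and z=0 for reference
    for z in (.028,):
        w=ray(c,k,z,s)[:,:2].astype(np.float32);(cx,cy),wh,a=cv2.minAreaRect(w*1000);print(z,np.round([cx,cy,*wh,a],1))
    m=np.zeros(blue.shape,np.uint8);cv2.drawContours(m,[k.astype(np.int32)],-1,1,-1);V=hsv[:,:,2][m>0];S_=hsv[:,:,1][m>0];print(np.percentile(V,[5,25,50,75,95]),np.percentile(S_,[5,50,95]))
```

```text
15.55 [ 0.45353762 -0.31361297  0.19799537] [-0.73  0.41  1.73 -0.    1.   -2.11] [[-0.982  0.189 -0.004]
 [ 0.189  0.982  0.002]
 [ 0.004  0.001 -1.   ]]
0.93 [326.1, 13.7, 121.1, 81.5]
0.71 [158.4, 249.1, 60.6, 89.5]
0.028 [ 472.5 -407.5   29.6   64.8   85.1]
[ 64.  93. 169. 177. 179.] [132. 171. 175.]
0.028 [ 452.1 -314.1   34.2   85.5   80.1]
[100. 119. 162. 176. 180.] [146. 168. 172.]
0.028 [ 353.3 -258.5   25.7   61.7    3.9]
[117. 172. 176. 179. 180.] [145. 169. 172.]
```

View pics/w6.png

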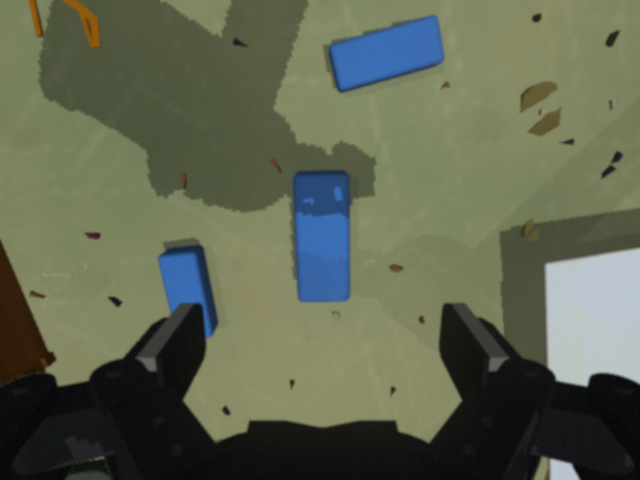

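The block meant is centred at pixel (322,236), world (0.452,-0.314), long axis at -9.9°. The fingers will clear the neighbour at (188,290).

Run:
```python
from h import *
plan([.4521,-.3141,.088],rot(-9.9,0),7)
```

```text
[0.03, 0.01, 1.57, 0.0, -0.0, -0.2, 0], [0.02, 0.01, 1.56, 0.0, -0.1, -0.1, 0], [0.03, 0.01, 1.57, 0.0, 0.0, -0.2, 0], [0.03, 0.0, 1.56, 0.0, -0.0, -0.1, 0], [0.03, 0.01, 1.57, 0.0, -0.0, -0.2, 0], [0.03, 0.01, 1.56, 0.0, -0.1, -0.1, 0], [0.03, 0.01, 1.57, 0.0, 0.0, -0.2, 0], 
 end [ 0.4521 -0.3141  0.088 ]
```

Emit:
send_rows:
  commands:
    - [0.03,0.01,1.57,0,0,-0.2,0]
    - [0.02,0.01,1.56,0,-0.1,-0.1,0]
    - [0.03,0.01,1.57,0,0,-0.2,0]
    - [0.03,0,1.56,0,0,-0.1,0]
    - [0.03,0.01,1.57,0,0,-0.2,0]
    - [0.03,0.01,1.56,0,-0.1,-0.1,0]
    - [0.03,0.01,1.57,0,0,-0.2,0]
    - [0,0,0,0,0,0,60]
    - [0,0,0,0,0,0,255]
    - [0,0,0,0,0,0,255]
  grip_force: 40

```text
time_s: 16.9
eef_pos: [0.4521, -0.3114, 0.0903]
tool_rot: [[-0.986, 0.169, 0.003], [0.169, 0.986, -0.0], [-0.003, 0.0, -1.0]]
force: [-1.8, -0.0, 4.6]
finger_gap: 0.0337
grasp_force: 40.3
```

Emit:
send_rows:
  commands:
    - [0,0,0,0,0,0,255]
    - [0,0,0,0,0,0,255]
    - [0,0,0,0,0,0,255]
    - [0,0,0,0,0,0,255]
    - [0,0,0,0,0,0,255]
    - [0,0,-0.5,0,0,0,255]
    - [0,0,-1.5,0,0,0,255]
    - [0,0,-3,0,0,0,255]
    - [0,0,-3,0,0,0,255]
    - [0,0,-2,0,0,0,255]

```text
time_s: 18.15
eef_pos: [0.4518, -0.3114, 0.1918]
tool_rot: [[-0.986, 0.169, 0.003], [0.169, 0.986, -0.0], [-0.003, 0.0, -1.0]]
force: [-0.1, -0.5, -0.7]
finger_gap: 0.034
grasp_force: 39.9
```

Run:
```python
from h import *
s=monitor.state();print(s['time_s'],s['eef_pos'],s['finger_gap'],s['grasp_force'],s['force'])
# pose above slot, camera sees block and slot; keep yaw
p=W(-35,58,0)
plan([p[0],p[1],.2],rot(-.8,0),20,255)
c=cams.capture('wrist');save('w7',c)
```

```text
18.15 [ 0.45179838 -0.31140307  0.19179863] 0.033953139452975636 39.926717877388 [-0.11311653 -0.48078393 -0.65985835]
[-0.14, 1.94, -0.04, -0.0, 0.0, -0.4, 255], [-0.16, 1.95, -0.04, -0.0, 0.0, -0.5, 255], [-0.17, 1.94, -0.04, -0.0, 0.0, -0.4, 255], [-0.18, 1.94, -0.04, -0.0, 0.0, -0.5, 255], [-0.21, 1.94, -0.04, -0.0, 0.0, -0.4, 255], [-0.21, 1.94, -0.04, -0.0, 0.1, -0.5, 255], [-0.23, 1.94, -0.04, -0.0, -0.0, -0.4, 255], [-0.25, 1.93, -0.04, -0.0, -0.0, -0.5, 255], [-0.26, 1.93, -0.04, -0.0, -0.0, -0.4, 255], [-0.28, 1.93, -0.04, -0.0, -0.0, -0.5, 255], [-0.29, 1.93, -0.04, -0.0, 0.0, -0.4, 255], [-0.31, 1.93, -0.04, -0.0, 0.0, -0.5, 255], [-0.33, 1.92, -0.04, -0.0, 0.0, -0.4, 255], [-0.33, 1.92, -0.05, -0.0, 0.0, -0.5, 255], [-0.36, 1.92, -0.04, -0.0, 0.0, -0.4, 255], [-0.36, 1.91, -0.04, -0.0, 0.1, -0.5, 255], [-0.39, 1.92, -0.04, -0.0, -0.0, -0.4, 255], [-0.39, 1.9, -0.04, -0.0, -0.0, -0.4, 255], [-0.41, 1.91, -0.04, -0.0, -0.0, -0.5, 255], [-0.43, 1.9, -0.04, -0.0, -0.0, -0.4, 255], 
 end [0.5455 0.0672 0.2   ]
```

Emit:
send_rows:
  commands:
    - [-0.14,1.94,-0.04,0,0,-0.4,255]
    - [-0.16,1.95,-0.04,0,0,-0.5,255]
    - [-0.17,1.94,-0.04,0,0,-0.4,255]
    - [-0.18,1.94,-0.04,0,0,-0.5,255]
    - [-0.21,1.94,-0.04,0,0,-0.4,255]
    - [-0.21,1.94,-0.04,0,0.1,-0.5,255]
    - [-0.23,1.94,-0.04,0,0,-0.4,255]
    - [-0.25,1.93,-0.04,0,0,-0.5,255]
    - [-0.26,1.93,-0.04,0,0,-0.4,255]
    - [-0.28,1.93,-0.04,0,0,-0.5,255]

```text
time_s: 19.45
eef_pos: [0.4986, -0.1206, 0.1938]
tool_rot: [[-0.996, 0.091, 0.0], [0.091, 0.996, 0.001], [-0.0, 0.001, -1.0]]
force: [0.0, 0.2, 0.2]
finger_gap: 0.0337
grasp_force: 39.9
```

Emit:
send_rows:
  commands:
    - [-0.29,1.93,-0.04,0,0,-0.4,255]
    - [-0.31,1.93,-0.04,0,0,-0.5,255]
    - [-0.33,1.92,-0.04,0,0,-0.4,255]
    - [-0.33,1.92,-0.05,0,0,-0.5,255]
    - [-0.36,1.92,-0.04,0,0,-0.4,255]
    - [-0.36,1.91,-0.04,0,0.1,-0.5,255]
    - [-0.39,1.92,-0.04,0,0,-0.4,255]
    - [-0.39,1.9,-0.04,0,0,-0.4,255]
    - [-0.41,1.91,-0.04,0,0,-0.5,255]
    - [-0.43,1.9,-0.04,0,0,-0.4,255]

```text
time_s: 20.7
eef_pos: [0.5455, 0.0687, 0.198]
tool_rot: [[-1.0, 0.014, -0.002], [0.014, 1.0, 0.001], [0.002, 0.001, -1.0]]
force: [-0.0, -0.4, -0.7]
finger_gap: 0.0337
grasp_force: 39.9
```

Run:
```python
from h import *
s=monitor.state();print(s['time_s'],tray(s['eef_pos']),np.round(s['tool_rot'],3))
c=cams.capture('wrist');save('w8',c);i=c['pixels'][:,:,::-1].copy()
q=[(-79,78),(-79,38),(9,38),(9,78)]
a=proj(c,[W(x,y,22) for x,y in q],s);print(np.round(a))
for u,v in a: cv2.circle(i,(int(round(u)),int(round(v))),1,(0,255,0),-1)
cv2.imwrite('pics/w8m.png',i)
```

```text
20.7 [-35.04147288  59.50070608 198.04646165] [[-1.     0.014 -0.002]
 [ 0.014  1.     0.001]
 [ 0.002  0.001 -1.   ]]
[[354. 170.]
 [289. 169.]
 [291. 300.]
 [350. 300.]]
```

View pics/w8m.png

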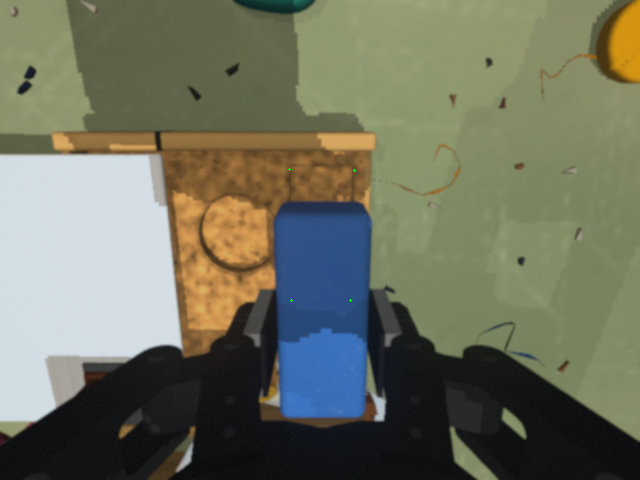

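The held block spans columns 275-370. The slot's visible front corners, about (290,168) and (353,170), lie on my projected corners, and the wax (620,45) and tape measure (275,5) look undisturbed. Now I'll measure the block in the hand and the slot numerically.

Run:
```python
from h import *
from scipy.optimize import minimize
s=monitor.state();c=cams.capture('wrist')
# slot edges from w5
g=cv2.cvtColor(cv2.imread('pics/w5.png'),cv2.COLOR_BGR2GRAY).astype(np.float32)
s5=dict(eef_pos=[.4739,-.0483,.2885],tool_rot=[[-.907,.021,.421],[.019,1,-.01],[-.421,-.001,-.907]])
def prof(pts): 
    p=proj(c,np.array(pts),s5).astype(np.float32);return cv2.remap(g,p[:,0].reshape(1,-1),p[:,1].reshape(1,-1),cv2.INTER_LINEAR)[0]
ys=np.arange(28,92,1.)
for a,b in [(-74,-55),(-50,-20),(-15,4)]:
    v=np.mean([prof([W(x,y,22) for y in ys]) for x in np.arange(a,b,2)],0);print('y-prof',a,b);print([(int(y),int(k)) for y,k in zip(ys,v) if y<48 or y>70])
xs=np.arange(-90,24,1.);v=np.mean([prof([W(x,y,22) for x in xs]) for y in range(44,73,2)],0);print('x',[(int(y),int(k)) for y,k in zip(xs,v) if y<-66 or y>-4])
# block in hand
hsv=cv2.cvtColor(c['pixels'],cv2.COLOR_RGB2HSV);m=cv2.inRange(hsv,(95,90,40),(125,255,255))>0
n,lab,st,_=cv2.connectedComponentsWithStats(m.astype(np.uint8));m=lab==1+np.argmax(st[1:,4]);print(st[1+np.argmax(st[1:,4])])
K=4
M=cv2.resize(m.astype(np.float32),None,fx=K,fy=K)>.5
R=np.array(s['tool_rot']);e=np.array(s['eef_pos'])
cor=np.array([(x,y,z) for x in(-42,42) for y in(-18,18) for z in(0,28)])/1000
def mask(q):
    P=(Ro.from_euler('z',q[2],degrees=True).as_matrix()@cor.T).T*[1,1,-1]+[q[0]/1e3,q[1]/1e3,q[3]/1e3]
    uv=proj(c,P@R.T+e,s);h=cv2.convexHull(((uv+.5)*K).astype(np.float32).round().astype(np.int32));o=np.zeros(M.shape,np.uint8);cv2.fillConvexPoly(o,h,1);return o>0
ok=np.ones_like(M);ok[290*K:385*K,:]=0
f=lambda q:np.sum((mask(q)^M)&ok)
best=min((minimize(f,[a,b,0,90],method='Nelder-Mead',options=dict(initial_simplex=[[a,b,0,90],[a+2,b,0,90],[a,b+2,0,90],[a,b,2,90],[a,b,0,93]])) for a in(-3,3) for b in(-2,2)),key=lambda r:r.fun)
print('block in tool x,y,yaw,bottom z',best.x,best.fun/K/K)
```

```text
y-prof -74 -55
[(28, 111), (29, 113), (30, 115), (31, 116), (32, 117), (33, 116), (34, 114), (35, 109), (36, 105), (37, 106), (38, 110), (39, 112), (40, 115), (41, 118), (42, 121), (43, 122), (44, 121), (45, 118), (46, 115), (47, 115), (71, 76), (72, 59), (73, 46), (74, 42), (75, 47), (76, 62), (77, 81), (78, 95), (79, 107), (80, 116), (81, 119), (82, 118), (83, 117), (84, 120), (85, 125), (86, 125), (87, 119), (88, 116), (89, 114), (90, 113), (91, 112)]
y-prof -50 -20
[(28, 85), (29, 97), (30, 106), (31, 113), (32, 117), (33, 118), (34, 116), (35, 113), (36, 111), (37, 114), (38, 120), (39, 121), (40, 121), (41, 121), (42, 122), (43, 124), (44, 127), (45, 128), (46, 128), (47, 127), (71, 102), (72, 77), (73, 57), (74, 48), (75, 51), (76, 66), (77, 85), (78, 96), (79, 104), (80, 113), (81, 117), (82, 117), (83, 118), (84, 122), (85, 128), (86, 128), (87, 122), (88, 118), (89, 117), (90, 117), (91, 117)]
y-prof -15 4
[(28, 134), (29, 135), (30, 137), (31, 139), (32, 139), (33, 137), (34, 134), (35, 128), (36, 118), (37, 113), (38, 111), (39, 110), (40, 108), (41, 107), (42, 108), (43,
[... 281 characters left out ...]
, 130), (-89, 134), (-88, 135), (-87, 133), (-86, 133), (-85, 131), (-84, 127), (-83, 118), (-82, 109), (-81, 111), (-80, 118), (-79, 121), (-78, 121), (-77, 120), (-76, 119), (-75, 117), (-74, 114), (-73, 111), (-72, 109), (-71, 108), (-70, 108), (-69, 108), (-68, 108), (-67, 107), (-3, 116), (-2, 104), (-1, 90), (0, 77), (1, 69), (2, 65), (3, 65), (4, 67), (5, 75), (6, 90), (7, 105), (8, 113), (9, 118), (10, 120), (11, 120), (12, 119), (13, 117), (14, 115), (15, 114), (16, 115), (17, 116), (18, 118), (19, 120), (20, 121), (21, 123), (22, 125), (23, 128)]
[  274   202    98   216 19514]
block in tool x,y,yaw,bottom z [-4.53794005e+00 -7.64626165e-01  2.16639272e-02  9.51313585e+01] 637.0625
```

```bash
cat > blk.py <<'E'
from h import *
def T2(s,p): return (np.array(s['tool_rot'])@np.array(p)/1000)+np.array(s['eef_pos'])
if __name__=='__main__':
    s=monitor.state();c=cams.capture('wrist')
    hsv=cv2.cvtColor(c['pixels'],cv2.COLOR_RGB2HSV);m=cv2.inRange(hsv,(95,90,30),(125,255,255))>0
    for u in (300,322,345): k=np.nonzero(m[:,u])[0];print('col',u,k.min(),k.max(), hsv[k.min():k.min()+26:2,u,2].tolist())
    for v in (210,225,240,260,280): k=np.nonzero(m[v,200:440])[0]+200;print('row',v,k.min(),k.max())
    for x in (0,-4):
        for z in (90.3,95): print(x,z,'front bottom/top, rear top',np.round(proj(c,[T2(s,(x+42,0,z)),T2(s,(x+42,0,z-28)),T2(s,(x-42,0,z-28))],s)[:,1],1),
         'side top cols at v front', np.round(proj(c,[T2(s,(x+42,-18,z-28)),T2(s,(x+42,18,z-28)),T2(s,(x+42,-18,z)),T2(s,(x+42,18,z))],s)[:,0],1))
    g=cv2.cvtColor(c['pixels'],cv2.COLOR_RGB2GRAY).astype(np.float32)
    def prof(pts):
        p=proj(c,np.array(pts),s).astype(np.float32);return cv2.remap(g,p[:,0].reshape(1,-1),p[:,1].reshape(1,-1),cv2.INTER_LINEAR)[0]
    ys=np.arange(30,88,1.);v=np.mean([prof([W(x,y,22) for y in ys]) for x in np.arange(-76,-62,1)],0);print('y',[(int(a),int(b)) for a,b in zip(ys,v) if a<46 or a>70])
    xs=np.arange(-92,-62,1.);v=np.mean([prof([W(x,y,22) for x in xs]) for y in range(44,73,2)],0);print('x',[(int(a),int(b)) for a,b in zip(xs,v)])
    xs=np.arange(-104,-84,1.);v=np.mean([prof([W(x,y,48) for x in xs]) for y in range(0,60,4)],0);print('rail x',[(int(a),int(b)) for a,b in zip(xs,v)])
    ys=np.arange(-38,-20,1.);v=np.mean([prof([W(x,y,48) for y in ys]) for x in range(-99,-92)],0);print('line y',[(int(a),int(b)) for a,b in zip(ys,v)])
E
python3 blk.py
```

```text
col 300 203 417 [71, 74, 75, 79, 83, 97, 110, 122, 128, 134, 134, 136, 135]
col 322 203 435 [71, 73, 77, 79, 84, 97, 110, 121, 129, 133, 133, 135, 136]
col 345 203 425 [70, 75, 76, 80, 81, 97, 111, 120, 126, 130, 132, 134, 134]
row 210 280 364
row 225 274 370
row 240 275 370
row 260 275 369
row 280 277 368
0 90.3 front bottom/top, rear top [195.7 209.6 415.2] side top cols at v front [271.9 376.9 280.3 367.9]
0 95 front bottom/top, rear top [193.8 206.9 407.2] side top cols at v front [273.5 375.2 281.4 366.7]
-4 90.3 front bottom/top, rear top [205.3 221.  423.5] side top cols at v front [272.3 376.5 280.6 367.6]
-4 95 front bottom/top, rear top [203.2 217.9 415.3] side top cols at v front [273.9 374.8 281.7 366.4]
y [(30, 93), (31, 97), (32, 100), (33, 102), (34, 102), (35, 99), (36, 90), (37, 81), (38, 72), (39, 75), (40, 86), (41, 91), (42, 97), (43, 101), (44, 101), (45, 98), (71, 101), (72, 99), (73, 97), (74, 98), (75, 97), (76, 93), (77, 82), (78, 79), (79, 88), (80, 95), (81, 100), (82, 100), (83, 99), (84, 100), (85, 107), (86, 117), (87, 120)]
x [(-92, 119), (-91, 101), (-90, 96), (-89, 98), (-88, 94), (-87, 96), (-86, 100), (-85, 100), (-84, 97), (-83, 91), (-82, 86), (-81, 92), (-80, 102), (-79, 106), (-78, 107), (-77, 106), (-76, 104), (-75, 103), (-74, 103), (-73, 104), (-72, 103), (-71, 102), (-70, 100), (-69, 99), (-68, 99), (-67, 99), (-66, 99), (-65, 98), (-64, 97), (-63, 96)]
rail x [(-104, 95), (-103, 92), (-102, 85), (-101, 100), (-100, 113), (-99, 117), (-98, 117), (-97, 115), (-96, 114), (-95, 112), (-94, 108), (-93, 95), (-92, 82), (-91, 86), (-90, 89), (-89, 92), (-88, 97), (-87, 99), (-86, 99), (-85, 98)]
line y [(-38, 129), (-37, 129), (-36, 130), (-35, 129), (-34, 129), (-33, 119), (-32, 72), (-31, 28), (-30, 37), (-29, 85), (-28, 112), (-27, 115), (-26, 115), (-25, 114), (-24, 114), (-23, 114), (-22, 113), (-21, 114)]
```

Run:
```python
from h import *
print(monitor.state()['eef_pos'])
plan(W(-39.2,58.8,125),rot(-.8,0),10,255)
```

```text
[0.5454363  0.06848965 0.19801922]
[0.04, -0.01, 0.73, 0.0, -0.0, 0.0, 255], [0.04, -0.0, 0.73, 0.0, -0.0, 0.0, 255], [0.04, -0.01, 0.73, 0.0, -0.0, 0.0, 255], [0.04, -0.0, 0.73, 0.0, -0.0, 0.0, 255], [0.04, -0.01, 0.73, 0.0, -0.0, 0.0, 255], [0.04, -0.0, 0.73, 0.0, -0.1, 0.0, 255], [0.04, -0.01, 0.73, 0.0, 0.0, 0.0, 255], [0.05, -0.0, 0.73, 0.1, 0.0, 0.0, 255], [0.04, -0.01, 0.73, -0.0, 0.0, 0.1, 255], [0.04, -0.0, 0.73, -0.0, 0.0, -0.0, 255], 
 end [0.5413 0.0681 0.125 ]
```

Emit:
send_rows:
  commands:
    - [0.05,-0.01,0.9,0,0,0,255]
    - [0.05,0,0.9,0,0,0,255]
    - [0.05,-0.01,0.9,0,0,0,255]
    - [0.05,0,0.9,0,0,0,255]
    - [0.05,-0.01,0.9,0,0,0,255]
    - [0.05,0,0.9,0,-0.1,0,255]
    - [0.06,-0.01,0.9,0,0,0,255]
    - [0.05,0,1.0,0,0,0,255]
    - [0,0,0,0,0,0,255]
    - [0,0,0,0,0,0,255]

```text
time_s: 22.1
eef_pos: [0.5411, 0.0672, 0.1251]
tool_rot: [[-1.0, 0.015, 0.0], [0.015, 1.0, 0.001], [-0.0, 0.001, -1.0]]
force: [0.2, -0.1, -0.6]
finger_gap: 0.0338
grasp_force: 40.0
```

Run:
```python
from blk import *
s=monitor.state();print(s['time_s'],tray(s['eef_pos']),s['force'],np.round(s['tool_rot'],3)[:,2])
c=cams.capture('wrist');save('w9',c)
hsv=cv2.cvtColor(c['pixels'],cv2.COLOR_RGB2HSV);m=cv2.inRange(hsv,(95,90,30),(125,255,255))>0
for u in (295,322,350): k=np.nonzero(m[:,u])[0];v0=k.min();print('col',u,v0,'bottom front edge tray',tray(ray(c,[(u,v0)],s['eef_pos'][2]-.0903,s)[0]), 'gray above',c['pixels'][v0-24:v0+2,u].mean(1).astype(int).tolist(),'x at z22 rows v0-24, v0',tray(ray(c,[(u,v0-24),(u,v0)],.022,s))[:,0] if 0 else [round(tray(q)[0],1) for q in ray(c,[(u,v0-24),(u,v0)],.022,s)])
g=cv2.cvtColor(c['pixels'],cv2.COLOR_RGB2GRAY).astype(np.float32)
for v in range(v0-16,v0,2): print(v,[int(k) for k in g[v,262:302:2]],[int(k) for k in g[v,345:385:2]])
print([ (u,round(tray(ray(c,[(u,v0-8)],.022,s)[0])[1],1)) for u in (262,282,300,345,365,385)])
```

```text
22.1 [-39.37043751  57.89426575 125.10625334] [ 0.16145615 -0.11520216 -0.61079229] [ 0.     0.001 -1.   ]
col 295 203 bottom front edge tray [-78.24679156  45.76419867  34.80625334] gray above [110, 111, 114, 114, 117, 116, 119, 120, 117, 111, 105, 103, 103, 110, 113, 112, 108, 106, 104, 101, 98, 90, 77, 64, 57, 56] x at z22 rows v0-24, v0 [np.float64(-86.5), np.float64(-75.8)]
col 322 203 bottom front edge tray [-78.30844176  56.90985646  34.80625334] gray above [105, 106, 104, 101, 98, 93, 91, 85, 81, 75, 72, 78, 93, 113, 128, 131, 131, 127, 123, 117, 109, 98, 81, 64, 57, 57] x at z22 rows v0-24, v0 [np.float64(-86.5), np.float64(-75.9)]
col 350 203 bottom front edge tray [-78.37238004  68.46917303  34.80625334] gray above [140, 142, 142, 140, 133, 119, 104, 95, 88, 78, 70, 70, 75, 85, 89, 89, 88, 88, 92, 96, 101, 99, 87, 69, 61, 58] x at z22 rows v0-24, v0 [np.float64(-86.6), np.float64(-75.9)]
187 [95, 93, 94, 96, 102, 107, 106, 104, 101, 102, 101, 104, 107, 113, 119, 125, 126, 128, 129, 129] [83, 77, 83, 115, 141, 145, 141, 132, 134, 134, 136, 141, 149, 156, 165, 176, 174, 168,
[... 840 characters left out ...]
6, 105, 100, 74, 84, 99, 100, 106, 111, 113, 114, 112, 113, 111] [114, 110, 102, 105, 120, 129, 133, 131, 128, 123, 114, 82, 102, 126, 127, 145, 152, 157, 159, 139]
199 [119, 119, 121, 122, 121, 122, 113, 102, 98, 72, 78, 94, 95, 100, 105, 105, 105, 104, 103, 103] [119, 115, 112, 114, 120, 125, 131, 131, 129, 124, 114, 82, 104, 126, 126, 138, 143, 150, 154, 134]
201 [112, 112, 112, 113, 113, 115, 109, 96, 94, 72, 74, 84, 81, 79, 79, 80, 78, 77, 73, 74] [91, 89, 86, 88, 92, 95, 104, 110, 118, 121, 111, 79, 94, 119, 125, 135, 139, 144, 150, 132]
[(262, np.float64(30.3)), (282, np.float64(39.2)), (300, np.float64(47.2)), (345, np.float64(67.1)), (365, np.float64(76.0)), (385, np.float64(84.8))]
```

Relative to the slot, the block needs +0.7 mm in y and -0.4 mm in x. Correct, then lower gently.

Emit:
send_rows:
  commands:
    - [0.04,0.07,0,0,0,0,255]
    - [0,0,0.3,0,0,0,255]
    - [0,0,0.4,0,0,0,255]
    - [0,0,0.4,0,0,0,255]
    - [0,0,0.3,0,0,0,255]
    - [0,0,0.2,0,0,0,255]
    - [0,0,0.2,0,0,0,255]
    - [0,0,0,0,0,0,255]
    - [0,0,0,0,0,0,255]
    - [0,0,0,0,0,0,255]

```text
time_s: 23.4
eef_pos: [0.5406, 0.0679, 0.1072]
tool_rot: [[-1.0, 0.015, 0.0], [0.015, 1.0, 0.001], [-0.0, 0.001, -1.0]]
force: [-0.3, -0.4, 0.1]
finger_gap: 0.034
grasp_force: 40.0
```

Run:
```python
from h import *
s=monitor.state();print(s['time_s'],tray(s['eef_pos']),s['force'],s['ft_torque'])
```

```text
23.4 [-39.83864322  58.61300757 107.1668268 ] [-0.30775211 -0.39875448  0.05261387] [ 0.00740089  0.04339403 -0.01946506]
```

Already 5 mm inside the cut-out with no contact force. Lower the rest of the way.

Emit:
send_rows:
  commands:
    - [0,0,0.2,0,0,0,255]
    - [0,0,0.2,0,0,0,255]
    - [0,0,0.15,0,0,0,255]
    - [0,0,0.1,0,0,0,255]
    - [0,0,0.05,0,0,0,255]
    - [0,0,0,0,0,0,255]
    - [0,0,0,0,0,0,255]
    - [0,0,0,0,0,0,255]
    - [0,0,0,0,0,0,255]
    - [0,0,0,0,0,0,255]

```text
time_s: 24.65
eef_pos: [0.5405, 0.0679, 0.1003]
tool_rot: [[-1.0, 0.015, -0.0], [0.015, 1.0, 0.001], [0.0, 0.001, -1.0]]
force: [-1.9, -0.9, 5.3]
finger_gap: 0.034
grasp_force: 40.6
```

Emit:
send_rows:
  commands:
    - [0,0,0,0,0,0,150]
    - [0,0,0,0,0,0,80]
    - [0,0,0,0,0,0,80]
    - [0,0,0,0,0,0,80]
    - [0,0,0,0,0,0,80]
    - [0,0,-0.5,0,0,0,80]
    - [0,0,-1.5,0,0,0,80]
    - [0,0,-3,0,0,0,60]
    - [0,0,-4,0,0,0,0]
    - [0,0,-4,0,0,0,0]

```text
time_s: 25.9
eef_pos: [0.5404, 0.0677, 0.2323]
tool_rot: [[-1.0, 0.015, 0.001], [0.015, 1.0, 0.001], [-0.001, 0.001, -1.0]]
force: [0.5, -0.9, 0.6]
finger_gap: 0.0853
grasp_force: 0.0
```

Emit:
send_rows:
  commands:
    - [0,0,-4,0,0,0,0]
    - [1,0,-3,0,0,0,0]
    - [1,0,0,0,0,0,0]
    - [1,0,0,0,0,0,0]
    - [1,0,0,0,0,0,0]
    - [0,0,0,0,0,0,0]
    - [0,0,0,0,0,0,0]
    - [0,0,0,0,0,0,0]
    - [0,0,0,0,0,0,0]
    - [0,0,0,0,0,0,0]

```text
time_s: 27.15
eef_pos: [0.5007, 0.0682, 0.3]
tool_rot: [[-1.0, 0.015, 0.0], [0.015, 1.0, 0.001], [0.0, 0.001, -1.0]]
force: [0.0, -0.2, -0.1]
finger_gap: 0.0856
grasp_force: 0.0
```

Run:
```python
from edge import *
s=monitor.state();print(s['time_s'],tray(s['eef_pos']),s['force'],s['finger_gap'])
c=cams.capture('wrist');save('w10',c)
hsv=cv2.cvtColor(c['pixels'],cv2.COLOR_RGB2HSV);m=cv2.inRange(hsv,(95,90,30),(125,255,255))
cs,_=cv2.findContours(m,cv2.RETR_EXTERNAL,cv2.CHAIN_APPROX_NONE);k=max(cs,key=cv2.contourArea)[:,0]
for z in (.038,.05): print(z,np.round(cv2.minAreaRect((tray(ray(c,k,z,s))[:,:2]).astype(np.float32)),1) if 0 else cv2.minAreaRect((tray(ray(c,k,z,s))[:,:2]).astype(np.float32)))
print(edge('wrist',111,[-80,-60,-40,-20,0,20]))
t=cams.capture('top')
for n in ['beeswax','tape_measure','thread_cone']: 
    r=cams.cut_out('top',n); print(n,[(round(q['conf'],2),q['rect']) for q in r[:1]])
```

```text
27.15 [-79.77589885  58.08796084 299.97954136] [ 0.04587637 -0.2191351  -0.13535357] 0.08558876383371876
0.038 ((-40.326236724853516, 57.84297180175781), (84.53327178955078, 34.16842269897461), 0.27438274025917053)
0.05 ((-44.258636474609375, 57.808380126953125), (81.48640441894531, 32.9368782043457), 0.27438604831695557)
[(-80, np.float64(111.5), 32), (-60, np.float64(111.5), 32), (-40, np.float64(111.2), 32), (-20, np.float64(111.5), 35), (0, np.float64(111.0), 32), (20, np.float64(111.2), 25)]
beeswax [(0.52, [318.9, 180.4, 3.3, 12.8])]
tape_measure [(0.96, [260.1, 280.1, 29.4, 24.4])]
thread_cone [(0.55, [413.3, 162.9, 28.4, 26.8])]
```

```bash
python3 -c "
from rig import job
print(job.hand_in())"
```

```text
the job is handed in; nothing more can be done
None
```

I handed the job in at about 27 s: the shutter's left edge is at the black line to about 1 mm by camera, and the 84 mm sanding block lies flat on the floor of the long cut-out. It is released and the arm is clear. The tape measure and thread cone measured unmoved to within a couple of pixels, but the final detection missed the beeswax, which I last saw in place before lowering the block.

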